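# Roll down the cap strips of a sample plate and hang the roller up

### The job

Get the samples ready for the thermal cycler's lid: take the hand roller off its rail and roll it over the sample plate with light, even pressure until all twelve cap strips are fully down, using only the roller on the plate and keeping the gripper off the machine. Then hang the roller back on the rail's bar by its hook, as it hung before, and leave it hanging still; do not disturb the other things on the bench.

Things in the scene. Friction and masses are not known exactly. Their poses are not given: they have to be found in the camera images.
- cycler: Bench thermal cycler, fixed: white box 300 x 210 mm, its deck 92 mm high. Origin on the worktop under the centre of the sample plate; x points from its front (sloping console with a dark screen, x -135 mm) to its back (lid hinge, x +126 mm), y along the cap strips, z up. The white 128 x 86 mm sample plate lies level in its top. Only the strips, the lid and its hinge rise above z = 105 mm.
- plate_top (a point): Centre of the plate at the height of the cap tops when fully home (z 112 mm); axes as the cycler's. Twelve strips lie side by side along x, centres at x = -49.5, -40.5 ... +49.5 mm; each 8 mm wide (x), 76 mm long (y, centred), flat on top.
- lid_edge (a point): Middle of the upper, inner edge of the open lid, which is fixed, 200 mm wide (y), and leans forward over the back of the plate: its inner face runs from here (x 60, z 302 mm in the cycler's frame) down to the hinge at x 126, z 98 mm; a metal plate on it stands 5 mm proud and a latch grip sticks 11 mm out beyond this edge. What is above the rear strips must lean to the front to clear it.
- rail: Tool rail, fixed: grey base plate 120 x 270 mm, 10 mm high, two steel posts 14 mm thick and 250 mm apart, and between their tops a level round steel bar of 10 mm diameter. Origin on the worktop under the middle of the bar; y along the bar, z up, x square to the bar, away from the robot.
- bar_mid (a point): Middle of the rail's bar, on its axis, 195 mm above the worktop; axes as the rail's.
- roller: Hand roller, about 0.28 kg, hanging on the bar at the start with its x axis along the rail's x. Origin on the axle, mid roller; y along the axle, z up the handle to the hook. Free-turning rubber roller, 40 mm diameter, 84 mm wide; steel fork 96 mm wide (y), z -7 to 39 mm; black handle 26 mm (x) by 22 mm (y), z 42 to 105 mm; wire hook above it up to z 152 mm.
- hook_seat (a point): Point of the roller (x 0, y 0, z 142 mm in its frame) that lies on the bar's axis when it hangs. The hook is two 5 mm wires 18 mm apart (y) that rise from the handle's top on the -x side (x -13), arch over, and come down on the +x side.
- hook_tip (a point): Lower end of the hook's free tip (x 19, y 0, z 127 mm in the roller's frame). The bar leaves and enters the hook from +x, through the 19 mm gap between this tip and the handle's top: to unhook, raise the roller 27 mm (24 to 30), then draw it 50 mm or more towards its -x; to hang it, the reverse.
- amber_vial_a: Bystander: amber glass vial with black cap, 26 mm wide, 79 mm tall, origin under its base.
- amber_vial_b: Bystander: amber glass vial like the other one.
- small_carton: Bystander: small white and blue carton, 55 x 110 x 38 mm, origin under its base.
- tape_roll: Bystander: roll of brown tape, 94 mm wide, 48 mm high, lying flat, origin under its base.
- strip_1 (a joint): Travel of cap strip 1 (x = -49.5 mm in the cycler's frame): 0 standing proud, 0.005 m pressed fully home. Strip 1 is the front one, 12 the one next the lid's hinge. A strip slides straight down against a steady friction of about 4 N and stays where it is left; at 0.005 it meets a hard stop.
- strip_2 (a joint): Travel of cap strip 2 (x = -40.5 mm in the cycler's frame): 0 standing proud, 0.005 m pressed fully home.
- strip_3 (a joint): Travel of cap strip 3 (x = -31.5 mm in the cycler's frame): 0 standing proud, 0.005 m pressed fully home.
- strip_4 (a joint): Travel of cap strip 4 (x = -22.5 mm in the cycler's frame): 0 standing proud, 0.005 m pressed fully home.
- strip_5 (a joint): Travel of cap strip 5 (x = -13.5 mm in the cycler's frame): 0 standing proud, 0.005 m pressed fully home.
- strip_6 (a joint): Travel of cap strip 6 (x = -4.5 mm in the cycler's frame): 0 standing proud, 0.005 m pressed fully home.
- strip_7 (a joint): Travel of cap strip 7 (x = +4.5 mm in the cycler's frame): 0 standing proud, 0.005 m pressed fully home.
- strip_8 (a joint): Travel of cap strip 8 (x = +13.5 mm in the cycler's frame): 0 standing proud, 0.005 m pressed fully home.
- strip_9 (a joint): Travel of cap strip 9 (x = +22.5 mm in the cycler's frame): 0 standing proud, 0.005 m pressed fully home.
- strip_10 (a joint): Travel of cap strip 10 (x = +31.5 mm in the cycler's frame): 0 standing proud, 0.005 m pressed fully home.
- strip_11 (a joint): Travel of cap strip 11 (x = +40.5 mm in the cycler's frame): 0 standing proud, 0.005 m pressed fully home.
- strip_12 (a joint): Travel of cap strip 12 (x = +49.5 mm in the cycler's frame): 0 standing proud, 0.005 m pressed fully home.
Not all that is in view belongs to the job. There is more than one size of the roller; the job needs the larger.

How it is judged:
By the outcome, as a careful person would: the job done as asked, in the order asked, and still so for the second after the job is handed in, with the robot touching nothing.
It also fails if it takes over 72 s, if anything falls off the work surface, if the arm or the gripper's body presses on something with over 40 N, if the wrist force passes 120 N, or if a joint passes its speed limit or range.

### The arm

A 6-joint arm with a two-finger parallel gripper is mounted at the origin on a cart in front of the work surface, level with it; the furniture and walls round the work are solid. World frame = base frame: x ahead of the robot, y to its left, z up, the work surface at z = 0. Lengths are in m, angles in degrees, forces in N, time in s.
With the tool pointing down it reaches from about 0.325 to 0.775 m from the base axis. Payload 9.3 kg.
Tool frame: the origin (TCP) lies midway between the tips of the shut fingers; the grasp point (between the pads) lies 19 mm behind it; x points along the fingers, z is the direction in which the jaws open and shut, and the axes are right-handed (so a half turn about x gives the same grasp; the last joint's range is limited). The gripper opens to 85 mm and grips with 20 to 120 N. Pads are 22 mm wide; open, the fingers measure 114 mm over their backs; the gripper's body (76 mm by 85 mm) begins 54 mm behind the grasp point. The pads swing forward as they close: fully open they stand 13 mm farther back than shut.
Start: joints at [65.913, 14.817, 1.232, 76.415, 0, 81.257], TCP at [0.146, 0.53, 0.231] pointing down, gripper open.
Joint ranges: [-174.27, 174.27], [-52.1, 104.24], [-59.71, 78.15], [-110.17, 111.67], [-87.03, 83.33], [-180, 180]. Speed limits (degrees/s): [127.2, 127.2, 159.86, 180, 180, 180].

### API

Orientations are given as [roll, pitch, yaw] about the fixed x, y, z axes, in that order (R = Rz(yaw) Ry(pitch) Rx(roll)).
In Python, from plant import manip gives the robot as it stands. The module is installed in compiled form; this text tells all that it offers.
- The arm moves only by the tool step_arm, never from a script. Its argument "deltas" is a list of rows, each a list of 3 entries, a list of its own where there are three numbers: the turn, a rotation vector about the world's x, y, z in rad, then the shift along the world's x, y, z in mm, then the opening, from 0 (shut) to 1 (fully open). In form: [[[rx, ry, rz], [dx, dy, dz], hand], ...]. A call has 1 to 12 rows; each row shifts and turns the commanded pose from where the row before left it; what a row does not reach is not made up. A row lasts 1/8 s, in which the tool goes at most 62.5 mm and 10.7 degrees, less where a joint would pass 70% of its speed; a pose out of reach is approached as far as the arm can. A call is refused whole if a number of a shift passes 62.5 or a number of a turn 0.188, either way. A call with a gripper value outside its range is refused whole. The fingers move at their own pace and stop on an object; "force" is the grip in N (left out, the last holds). Time passes only in rows, so rows that do not move let the fingers close. It gives the time, the measured TCP pose, the force and the opening at its end, in the units of the state.
- manip.sense(): the state, without advancing time (a new reading comes with each control period).
- manip.grab_frame(name): name is "scene" or "side" or "wrist"; returns the picture (384x512x3 uint8, blue, green, red); there is no depth.
- manip.camera_info(name): a dict with "camera_matrix" (3x3 intrinsics, pixels), "view" (4x4, takes a point from world to camera coordinates); the wrist camera has in their place "mount" (4x4, takes a point from camera to tool coordinates, whose origin is the TCP and whose axes are the tool frame's). Camera axes: x right, y down, z forward; pixel columns grow to the right and rows downward; lengths in m; the calibration is good to about 2 mm. A picture is of the moment at which its call begins: read the wrist's pose just before it. camera_info takes no time and is no camera call.
- manip.hand_in(): hands the job in, once; it reports no verdict.
The state is a dict: "time": time; "joints": joint angles; "joint_vel": joint speeds; "joint_efforts": joint torques, N m; "eef_pos": TCP position; "ee_rot": TCP orientation; "wrist_force": force on the tool from outside, world axes, zero at the start; "torque": the same for the moment, N m; "grip_width": finger opening in m.
Only numpy, scipy, OpenCV 4.12 (cv2) and the standard library are available. Lean on these libraries where they do the work, as an engineer would, in place of code of your own. Each camera call takes 0.05 s, during which the arm holds its last target. There are 200 camera calls.

## Working session

There is one attempt and no reset: what is moved stays moved. The work goes in short steps, Python scripts to look and compute and a tool call to move; the robot and the scene stay as the last step left them, time stands still between calls to the robot, and variables do not carry over. Pictures are saved under pics/ and viewed, about 8 in all and at most 12, crops included, and the job is handed in when it is done.

Besides the shell and the picture viewer there is one more tool, called as name(argument=value, ...) on one line, values as JSON. step_arm: Moves the arm, as the interface text tells. Its arguments: {"type":"object","properties":{"deltas":{"type":"array"},"force":{"type":"number"}},"required":["deltas"]}

```bash
mkdir -p pics
python3 - <<'E'
from plant import manip
import cv2,numpy as np
np.set_printoptions(precision=4,suppress=True)
print(manip.sense())
for n in("scene","side"):
    im=manip.grab_frame(n); cv2.imwrite(f"pics/{n}0.png",cv2.resize(im,(800,600),interpolation=cv2.INTER_CUBIC)); cv2.imwrite(f"pics/{n}_raw.png",im)
    i=manip.camera_info(n); print(n,i["camera_matrix"],i["view"])
print(manip.camera_info("wrist"))
E
```

```text
{'time': 0.0, 'joints': array([65.9144, 14.8506,  1.1896, 76.415 ,  0.0013, 81.2556]), 'joint_vel': array([-0.1108,  0.1636, -0.0282, -0.0049,  0.0026,  0.0394]), 'joint_efforts': array([  0.0005, -55.5638,  34.4533,   0.0136,  -0.0001,  -0.    ]), 'eef_pos': array([0.1454, 0.5301, 0.2307]), 'ee_rot': array([ 170.2604,   89.924 , -115.0808]), 'wrist_force': array([-0.2647, -0.1482, -0.361 ]), 'torque': array([ 0.0266,  0.018 , -0.0016]), 'grip_width': 0.08512254766519377}
scene [[361.6666   0.     259.8578]
 [  0.     361.6666 189.9356]
 [  0.       0.       1.    ]] [[ 0.8874 -0.461  -0.0056 -0.5096]
 [-0.2798 -0.5288 -0.8013  0.2468]
 [ 0.3664  0.7126 -0.5982  1.1169]
 [ 0.      0.      0.      1.    ]]
side [[394.6715   0.     259.3189]
 [  0.     394.6715 194.7113]
 [  0.       0.       1.    ]] [[-0.1402 -0.99    0.0137 -0.0435]
 [-0.6228  0.0774 -0.7785  0.4795]
 [ 0.7697 -0.1177 -0.6275  1.1156]
 [ 0.      0.      0.      1.    ]]
{'camera_matrix': array([[269.1939,   0.    , 260.3459],
       [  0.    , 269.1939, 190.5789],
       [  0.    ,   0.    ,   1.    ]]), 'mount': array([[ 0.0007, -0.2623,  0.965 , -0.1431],
       [-0.0003, -0.965 , -0.2623,  0.0669],
       [ 1.    , -0.0001, -0.0008, -0.0002],
       [ 0.    ,  0.    ,  0.    ,  1.    ]])}
```

View pics/scene0.png

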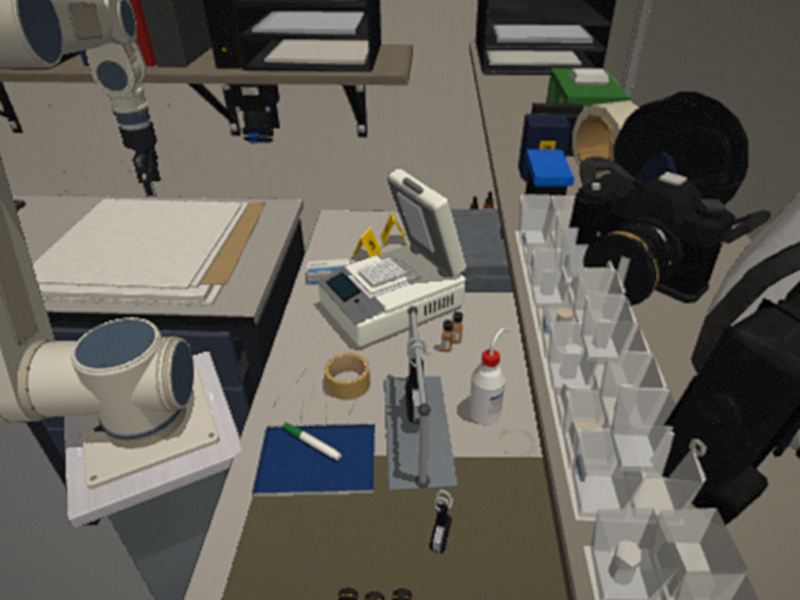

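View pics/side0.png

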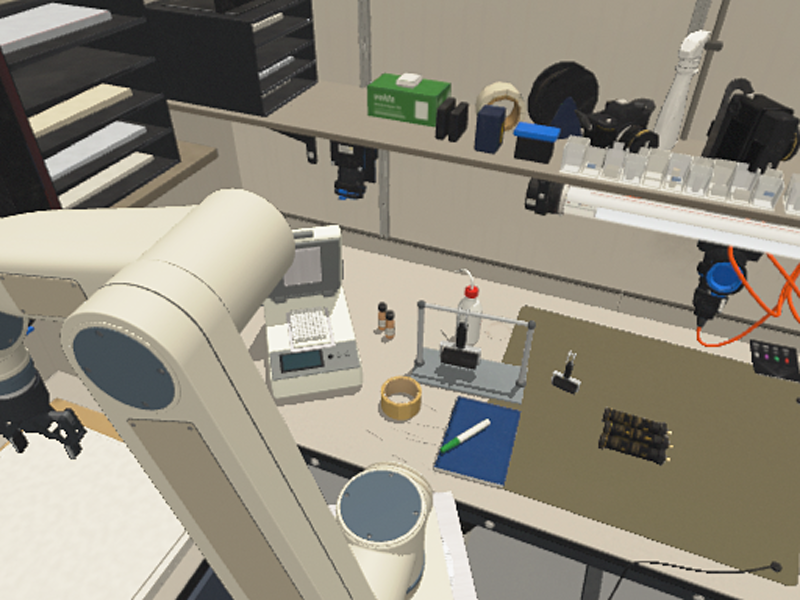

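The hanging roller shows at side (461,345) and scene (412,395). A smaller look-alike lies on the mat at side (566,377) and scene (440,525). The hanging one is the larger by description. Next, close crops.

Run:
```python
import cv2
a=cv2.imread("pics/side_raw.png")[135:285,165:365]; cv2.imwrite("pics/side_c.png",cv2.resize(a,(800,600),interpolation=cv2.INTER_CUBIC))
b=cv2.imread("pics/scene_raw.png")
l=b[105:225,195:305]; r=b[190:320,230:310]
import numpy as np
cv2.imwrite("pics/scene_c.png",np.hstack([cv2.resize(l,(440,480),interpolation=cv2.INTER_CUBIC),cv2.resize(r,(320,520),interpolation=cv2.INTER_CUBIC)[:480]]))
```

```text
(no output)
```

View pics/side_c.png

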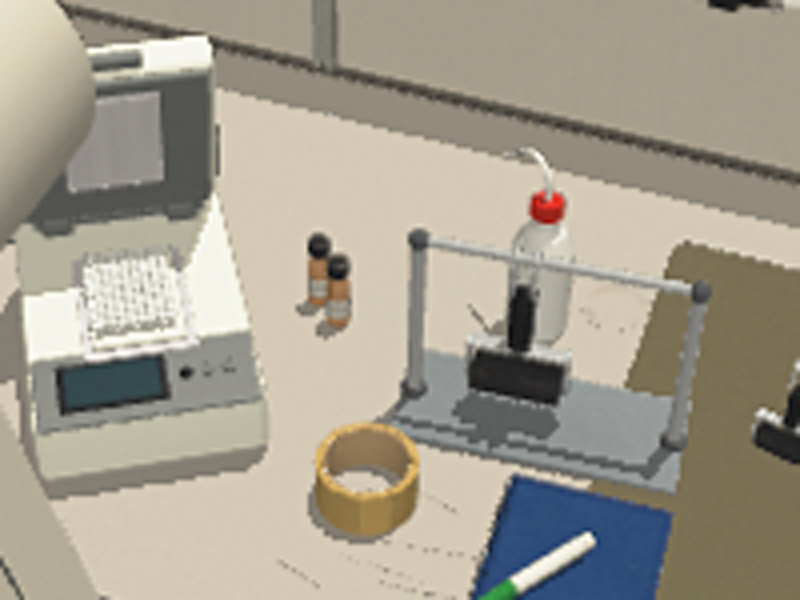

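View pics/scene_c.png

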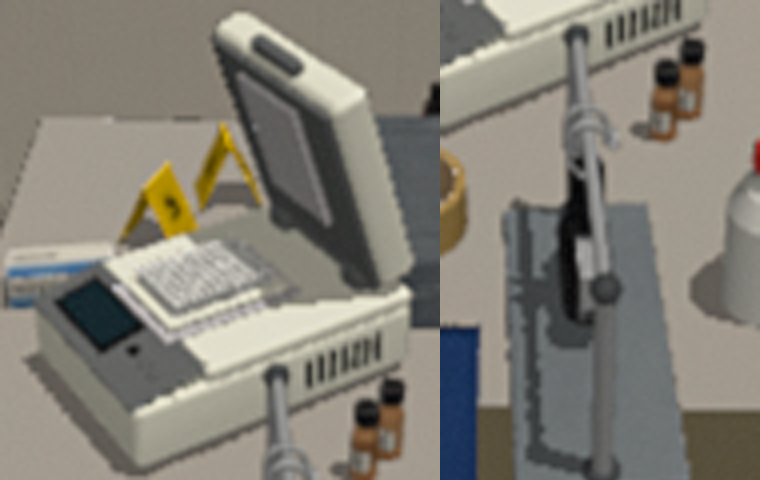

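Side crop: the hanging roller is at (520,350) and is clearly the larger one, with the bar from (418,238) to (701,291). The cycler's plate is at about (135,300). Now I'll fit the poses.

```bash
cat > h.py <<'E'
import numpy as np,cv2
from scipy.optimize import least_squares
from scipy.spatial.transform import Rotation as R
from plant import manip
np.set_printoptions(precision=4,suppress=True)
C={n:manip.camera_info(n) for n in("scene","side","wrist")}
def proj(n,p,view=None):
    i=C[n]; V=i["view"] if view is None else view
    q=(V@np.append(p,1))[:3]; q=i["camera_matrix"]@q; return q[:2]/q[2]
def T(x,y,yaw,z=0):
    M=np.eye(4); M[:3,:3]=R.from_euler('z',yaw,degrees=True).as_matrix(); M[:3,3]=[x,y,z]; return M
def wview(s):
    M=np.eye(4); M[:3,:3]=R.from_euler('xyz',s["ee_rot"],degrees=True).as_matrix(); M[:3,3]=s["eef_pos"]
    return np.linalg.inv(M@C["wrist"]["mount"])
def fit(obs,x0,verbose=1):
    # obs: (cam, uv, local mm, [view])
    f=lambda v:np.concatenate([proj(o[0],(T(*v)@np.append(np.array(o[2])/1e3,1))[:3],o[3] if len(o)>3 else None)-o[1] for o in obs])
    r=least_squares(f,x0,loss="soft_l1",x_scale=[.1,.1,30])
    if verbose: print("x,y,yaw",r.x,"\nres",f(r.x).reshape(-1,2).round(1).tolist())
    return r.x
E
cat > f.py <<'E'
from h import *
S=lambda u,v:np.array([165+u/4,135+v/4])
A=lambda u,v:np.array([195+u/4,105+v/4]); B=lambda u,v:np.array([230+(u-440)/4,190+v/4])
rail=fit([("side",S(418,238),(0,125,195)),("side",S(701,291),(0,-125,195)),("side",S(414,388),(0,125,10)),("side",S(673,440),(0,-125,10)),
 ("scene",B(576,33),(0,125,195)),("scene",B(607,289),(0,-125,195)),("scene",B(602,470),(0,-125,10))],[.6,0,0])
cyc=fit([("side",S(45,492),(-135,105,0)),("side",S(262,460),(-135,-105,0)),("scene",A(140,470),(-135,-105,0)),("scene",A(408,340),(165,-105,0)),
 ("side",S(205,72),(60,-100,302)),("side",S(133,301),(0,0,117)),("scene",A(201,275),(0,0,117))],[.6,.4,30])
Tr=T(*rail)
def f(v): # roller y along rail
    q=lambda p:(Tr@np.append(np.array([p[0],v[0]*1e3+p[1],53+p[2]])/1e3,1))[:3]
    return np.concatenate([proj("side",q((0,0,73)))-S(521,318),proj("side",q((0,42,0)))-S(470,372),proj("side",q((0,-42,0)))-S(566,386),proj("scene",q((0,0,152)))-B(590,112)])
r=least_squares(f,[0.]);print("roller y on bar",r.x,f(r.x).round(1))
# bystanders rough
for nm,c,uv,z in[("tape","side",S(367,440),48),("vialA","side",S(318,245),79),("vialB","side",S(338,265),79),("bottle","side",S(547,205),0.18e3),("tape","scene",np.array([347/1.5625,362/1.5625]),48)]:
    V=C[c]["view"];d=V[:3,:3].T@np.linalg.inv(C[c]["camera_matrix"])@np.append(uv,1);o=-V[:3,:3].T@V[:3,3];print(nm,o+d*(z/1e3-o[2])/d[2])
E
python3 f.py
```

```text
x,y,yaw [  0.4606  -0.2645 -23.6284] 
res [[-0.0, -0.4], [-0.2, -0.6], [-0.5, -0.4], [-0.3, -0.2], [-0.3, 0.7], [-0.3, 0.0], [0.0, 0.8]]
x,y,yaw [0.5728 0.1147 7.0728] 
res [[-1.3, 0.6], [1.7, -2.0], [-0.1, 2.4], [-1.0, 5.3], [0.7, -1.5], [-2.2, -4.7], [-0.2, -2.1]]
roller y on bar [0.0249] [ 0.5 -0.5  0.8 -1.6 -1.1 -0.7 -1.   0.6]
tape [ 0.4096 -0.092   0.048 ]
vialA [ 0.6518 -0.0753  0.079 ]
vialB [ 0.6184 -0.0914  0.079 ]
bottle [ 0.5605 -0.2801  0.18  ]
tape [ 0.3972 -0.0739  0.048 ]
```

```bash
cat >> h.py <<'E'
def rowsto(pos,rpy,n=None,hand=1.0,frm=None):
    """suggest rows from present (or frm=(pos,rpy)) pose to the target"""
    s=manip.sense(); p0,e0=(s["eef_pos"],s["ee_rot"]) if frm is None else frm
    d=(np.array(pos)-p0)*1e3
    w=(R.from_euler('xyz',rpy,degrees=True)*R.from_euler('xyz',e0,degrees=True).inv()).as_rotvec()
    k=int(np.ceil(max(np.linalg.norm(d)/55,np.linalg.norm(w)/.17,1))) if n is None else n
    print("n",k,"per row",(w/k).round(4).tolist(),(d/k).round(1).tolist())
E
python3 -c "
from h import *
for r in(90,-90): rowsto([.477,.1,.225],[r,45,7.])
rowsto([.477,.1,.225],[90,45,7.],12);print(R.from_euler('xyz',manip.sense()['ee_rot'],degrees=True).as_matrix())"
```

```text
n 17 per row [0.0635, -0.0047, -0.1508] [19.5, -25.3, -0.3]
n 10 per row [-0.0056, -0.0788, 0.037] [33.2, -43.0, -0.6]
n 12 per row [0.0899, -0.0067, -0.2136] [27.6, -35.8, -0.5]
[[-0.0005 -0.9644  0.2646]
 [-0.0011  0.2646  0.9644]
 [-1.      0.0002 -0.0011]]
```

```bash
python3 -c "
from h import *
rowsto([.50,.105,.27],[-90,75,7.],11)"
```

```text
n 11 per row [-0.0016, -0.0239, 0.0353] [32.2, -38.7, 3.6]
```

step_arm(deltas=[[[-0.0016,-0.0239,0.0353],[32.2,-38.7,3.6],1],[[-0.0016,-0.0239,0.0353],[32.2,-38.7,3.6],1],[[-0.0016,-0.0239,0.0353],[32.2,-38.7,3.6],1],[[-0.0016,-0.0239,0.0353],[32.2,-38.7,3.6],1],[[-0.0016,-0.0239,0.0353],[32.2,-38.7,3.6],1],[[-0.0016,-0.0239,0.0353],[32.2,-38.7,3.6],1],[[-0.0016,-0.0239,0.0353],[32.2,-38.7,3.6],1],[[-0.0016,-0.0239,0.0353],[32.2,-38.7,3.6],1],[[-0.0016,-0.0239,0.0353],[32.2,-38.7,3.6],1],[[-0.0016,-0.0239,0.0353],[32.2,-38.7,3.6],1],[[-0.0016,-0.0239,0.0353],[32.2,-38.7,3.6],1],[[0,0,0],[0,0,0],1]])

```text
time: 1.6
eef_pos: [0.5011, 0.102, 0.2704]
ee_rot: [-89.8, 75.0, 7.1]
wrist_force: [-0.5, 0.8, 0.6]
grip_width: 0.0854
```

Run:
```python
from h import *
import json
s=manip.sense();print(s["time"],s["eef_pos"],s["ee_rot"],s["joints"])
im=manip.grab_frame("wrist");cv2.imwrite("pics/w1.png",cv2.resize(im,(800,600),interpolation=cv2.INTER_CUBIC));np.save("w1view.npy",wview(s))
```

```text
1.6 [0.5011 0.102  0.2704] [-89.7502  75.0225   7.0609] [  1.2172   0.5784 -12.1009  62.4176   1.5078  -5.3967]
```

View pics/w1.png

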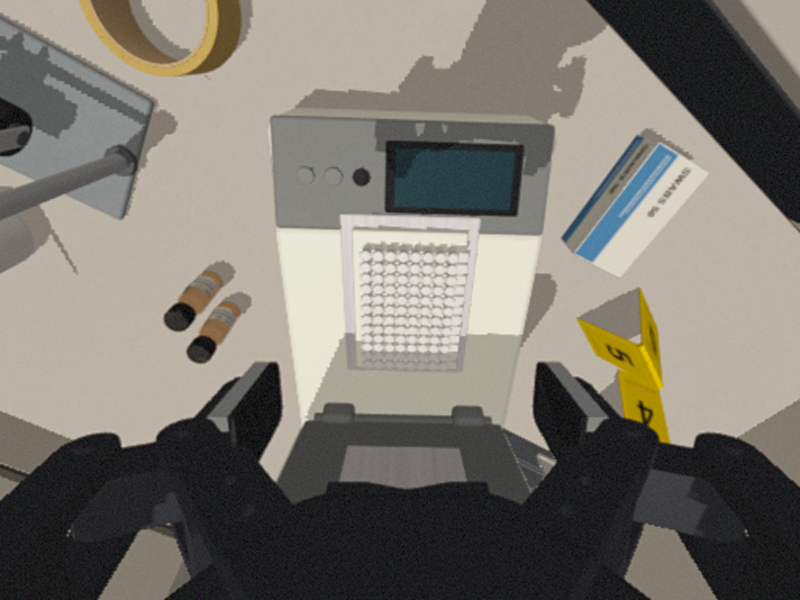

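The wrist view shows the cycler front-up. Plate corners are about (341,216), (478,219), (347,371), (462,371), and the strip block spans about (360..467, 243..353).

Run:
```python
from h import *
im=cv2.imread("pics/w1.png")[195:385,320:490]
cv2.imwrite("pics/w1c.png",cv2.resize(im,None,fx=3.1,fy=3.1,interpolation=cv2.INTER_CUBIC))
V=np.load("w1view.npy");k=lambda u,v:np.array([u,v])/1.5625
for zp in(100,105):
  c=fit([("wrist",k(*a),b,V) for a,b in[((341,216),(-64,-43,zp)),((478,219),(-64,43,zp)),((347,371),(64,-43,zp)),((462,371),(64,43,zp)),
   ((303,420),(126,-105,92)),((505,415),(126,105,92)),((278,228),(-60,-105,92)),((548,234),(-60,105,92))]][:4],[.57,.115,7])
for p in[(-53.5,-38,117),(-53.5,38,117),(53.5,-38,117),(53.5,38,117),(-49.5,31.5,117),(-49.5,-31.5,117)]:print(p,proj("wrist",(T(*c)@np.append(np.array(p)/1e3,1))[:3],V)*1.5625)
```

```text
x,y,yaw [0.5664 0.1096 5.5098] 
res [[5.0, 0.8], [-6.5, 0.5], [5.6, -8.4], [-5.2, -7.3]]
x,y,yaw [0.5646 0.1095 5.5203] 
res [[4.5, 0.8], [-5.7, 0.5], [5.2, -7.1], [-4.7, -6.0]]
(-53.5, -38, 117) [353.827  237.6616]
(-53.5, 38, 117) [462.6732 239.9344]
(53.5, -38, 117) [359.1288 359.1096]
(53.5, 38, 117) [451.1389 360.7289]
(-49.5, 31.5, 117) [452.9454 245.0481]
(-49.5, -31.5, 117) [363.3307 243.1898]
```

View pics/w1c.png

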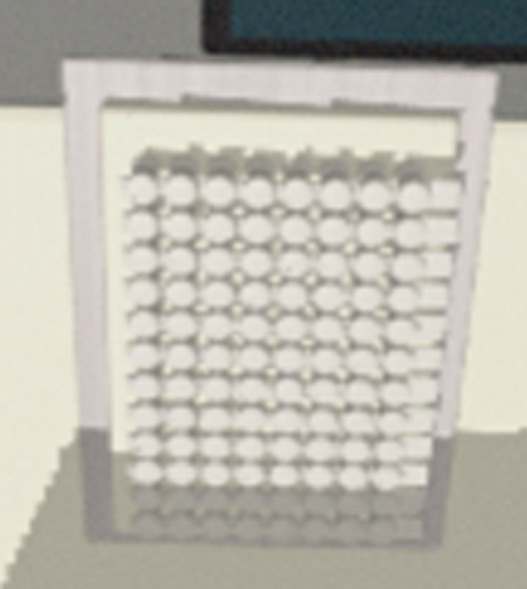

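The outer frame is only a bezel. Rows 1 to 10 are bright, and 11 and 12 are in the lid's shadow. Strip 1 runs from (127,190) to (460,193) and strip 10 from (131,474) to (427,475) in the crop. I'll refit on these.

Run:
```python
from h import *
V=np.load("w1view.npy");k=lambda u,v:np.array([320+u/3.1,195+v/3.1])/1.5625
c=fit([("wrist",k(*a),b,V) for a,b in[((127,190),(-49.5,-38,117)),((460,193),(-49.5,38,117)),((131,474),(31.5,-38,117)),((427,475),(31.5,38,117)),((132,522),(49.5,-38,117)),((420,524),(49.5,38,117))]],[.57,.115,7])
kk=lambda u,v:np.array([u,v])/1.5625
fit([("wrist",kk(303,420),(126,-105,92),V),("wrist",kk(505,415),(126,105,92),V)],c)
rail=(.4606,-.2645,-23.63)
Tr=T(*rail); roll=(Tr@[0,.0249,.053,1])[:3]
Rg=R.from_euler('xyz',[-90,30,rail[2]],degrees=True)
g=(Tr@[0,.0249,.053+.066,1])[:3]; tcp=lambda back:g+Rg.apply([.019-back,0,0])
print("grasp",g,"tcp",tcp(0),"pre",tcp(.1))
print("proj roller in side cam ok; bottle tape fine")
p=tcp(.1)
rowsto(p+[0,0,.10],[-90,30,rail[2]],12); rowsto(p,[-90,30,rail[2]],12)
```

```text
x,y,yaw [0.5733 0.1145 5.1938] 
res [[-0.1, -1.0], [-0.8, 0.2], [0.8, -0.9], [-0.4, 0.2], [0.9, 0.3], [-0.1, 1.2]]
x,y,yaw [0.5851 0.1043 8.7239] 
res [[-3.5, 0.2], [3.2, 0.1]]
grasp [ 0.4706 -0.2417  0.119 ] tcp [ 0.4857 -0.2483  0.1095] pre [ 0.4063 -0.2136  0.1595]
proj roller in side cam ok; bottle tape fine
n 12 per row [-0.0098, -0.0656, -0.0421] [-7.8, -26.4, -0.9]
n 12 per row [-0.0098, -0.0656, -0.0421] [-7.8, -26.4, -9.2]
```

step_arm(deltas=[[[-0.0098,-0.0656,-0.0421],[-7.8,-26.4,-0.9],1],[[-0.0098,-0.0656,-0.0421],[-7.8,-26.4,-0.9],1],[[-0.0098,-0.0656,-0.0421],[-7.8,-26.4,-0.9],1],[[-0.0098,-0.0656,-0.0421],[-7.8,-26.4,-0.9],1],[[-0.0098,-0.0656,-0.0421],[-7.8,-26.4,-0.9],1],[[-0.0098,-0.0656,-0.0421],[-7.8,-26.4,-0.9],1],[[-0.0098,-0.0656,-0.0421],[-7.8,-26.4,-0.9],1],[[-0.0098,-0.0656,-0.0421],[-7.8,-26.4,-0.9],1],[[-0.0098,-0.0656,-0.0421],[-7.8,-26.4,-0.9],1],[[-0.0098,-0.0656,-0.0421],[-7.8,-26.4,-0.9],1],[[-0.0098,-0.0656,-0.0421],[-7.8,-26.4,-0.9],1],[[-0.0098,-0.0656,-0.0421],[-7.8,-26.4,-0.9],1]])

```text
time: 3.15
eef_pos: [0.4058, -0.2114, 0.2601]
ee_rot: [-90.1, 29.8, -23.6]
wrist_force: [0.7, 0.3, -0.1]
grip_width: 0.0852
```

step_arm(deltas=[[[0,0,0],[0,0,-33],0.8],[[0,0,0],[0,0,-33],0.8],[[0,0,0],[0,0,-33],0.8],[[0,0,0],[0,0,0],0.8]])

```text
time: 3.65
eef_pos: [0.4176, -0.2289, 0.2143]
ee_rot: [-89.5, 33.5, -22.4]
wrist_force: [-0.8, -0.1, 0.3]
grip_width: 0.0683
```

Run:
```python
from h import *
s=manip.sense();print(s["time"],s["eef_pos"],s["ee_rot"],s["joints"])
im=manip.grab_frame("wrist");cv2.imwrite("pics/w2.png",cv2.resize(im,(800,600),interpolation=cv2.INTER_CUBIC));V=wview(s);np.save("w2view.npy",V)
Tr=T(.4606,-.2645,-23.63)
for p in[(0,0,73),(0,0,105),(0,0,42),(0,48,30),(0,-48,30),(0,42,0),(0,-42,0)]:print(p,(proj("wrist",(Tr@np.append((np.array(p)+[0,24.9,53])/1e3,1))[:3],V)*1.5625).round())
for p in[(0,125,195),(0,-125,195)]:print(p,(proj("wrist",(Tr@np.append(np.array(p)/1e3,1))[:3],V)*1.5625).round())
```

```text
3.65 [ 0.4176 -0.2289  0.2143] [-89.465   33.4837 -22.4085] [-56.3651 -17.7708 -59.6842  -3.3418  27.7663 -19.846 ]
(0, 0, 73) [422. 224.]
(0, 0, 105) [423. 278.]
(0, 0, 42) [421. 177.]
(0, 48, 30) [502. 160.]
(0, -48, 30) [339. 159.]
(0, 42, 0) [488. 118.]
(0, -42, 0) [351. 117.]
(0, 125, 195) [620. 346.]
(0, -125, 195) [125. 348.]
```

View pics/w2.png

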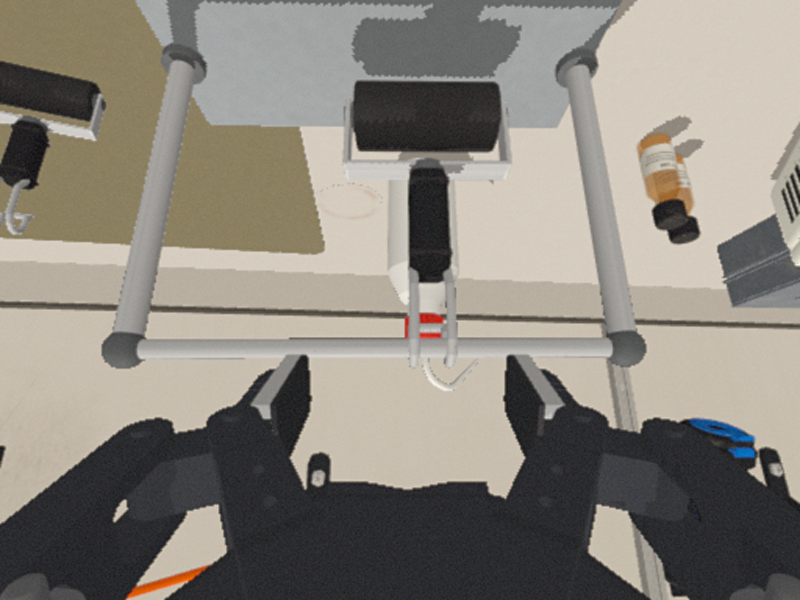

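The wrist view matches the model: handle at (428,222), bar at v=348, hook at (432,340). But J3 is at its limit, so this pre-pose is too close in. I'll fit a quick kinematic model to choose a reachable pitch.

```bash
cat > kin.py <<'E'
from h import *
D=[([65.9144,14.8506,1.1896,76.415,.0013,81.2556],[.1454,.5301,.2307],[170.2604,89.924,-115.0808]),
([1.2172,.5784,-12.1009,62.4176,1.5078,-5.3967],[.5011,.102,.2704],[-89.7502,75.0225,7.0609]),
([-56.3651,-17.7708,-59.6842,-3.3418,27.7663,-19.846],[.4176,-.2289,.2143],[-89.465,33.4837,-22.4085])]
Ry=lambda a:R.from_euler('y',a,degrees=True); Rz=lambda a:R.from_euler('z',a,degrees=True); Rx=lambda a:R.from_euler('x',a,degrees=True)
def fk(q,P,s5=1,s6=1):
    h,L1,L2,d,d5,Lt=P
    a=Ry(q[1]);b=Ry(q[1]-q[2]);c=Ry(q[1]-q[2]+q[3]);e=c*Rz(s5*q[4])
    p=np.array([0,0,h])+a.apply([0,0,L1])+b.apply([L2,0,0])+c.apply([0,d,d5])+e.apply([Lt,0,0])
    B=Rz(q[0]); return B.apply(p),B*e*Rx(s6*q[5]-90)
S=None
for s5 in(1,-1):
  for s6 in(1,-1):
    r=least_squares(lambda P:np.concatenate([fk(q,P,s5,s6)[0]-p for q,p,_ in D]),[.15,.4,.4,.09,.1,.25])
    ang=[np.degrees((fk(q,r.x,s5,s6)[1]*R.from_euler('xyz',e,degrees=True).inv()).magnitude()) for q,_,e in D]
    if S is None or r.cost+sum(ang)<S[0]: S=(r.cost+sum(ang),r.x,s5,s6,np.abs(r.fun).max(),ang)
_,P,s5,s6,err,ang=S
lo=np.array([-174.27,-52.1,-59.71,-110.17,-87.03,-180]);hi=np.array([174.27,104.24,78.15,111.67,83.33,180])
def ik(p,rpy,q0):
    Rt=R.from_euler('xyz',rpy,degrees=True)
    f=lambda q:np.concatenate([(fk(q,P,s5,s6)[0]-p)*1e2,(fk(q,P,s5,s6)[1]*Rt.inv()).as_rotvec()*10])
    r=least_squares(f,q0,bounds=(lo,hi),x_scale=30.); return r.x,np.abs(f(r.x)).max()
E
python3 - <<'E'
from kin import *
print(P,s5,s6,err,ang)
Tr=T(.4606,-.2645,-23.63)
x=Tr[:3,0]
for pit in(20,30,40,50):
    Rg=R.from_euler('xyz',[-90,pit,-23.63],degrees=True)
    g=(Tr@[0,.0249,.053+.066,1])[:3]; t=g+Rg.apply([.019,0,0])
    for nm,p in(("grasp",t),("up",t+[0,0,.027]),("draw",t+[0,0,.027]-.055*x),("pre",t-Rg.apply([.06,0,0]))):
        q,e=ik(p,[-90,pit,-23.63],[-20,0,-20,40,5,0]);print(pit,nm,q.round(1),round(e,3))
E
```

```text
[0.2463 0.3984 0.4082 0.082  0.0367 0.3041] 1 1 0.012852552547456875 [np.float64(2.3083704773839903e-05), np.float64(4.3505727577430525e-05), np.float64(5.5275657797517535e-05)]
20 grasp [-49.1  30.5 -54.8 -63.4  23.8  -9.2] 0.0
20 up [-49.1  23.8 -55.7 -57.5  23.8  -9.2] 0.0
20 draw [-59.1  10.5 -59.7 -34.2  36.4 -20.5] 1.191
20 pre [-61.4  14.2 -59.7 -37.6  40.3 -21.9] 1.28
30 grasp [-47.1  19.6 -53.7 -41.1  20.2 -12.3] 0.0
30 up [-47.1  13.5 -53.7 -35.   20.2 -12.3] 0.0
30 draw [-52.    3.5 -59.7 -25.2  23.9 -17. ] 0.654
30 pre [-51.8   3.9 -59.7 -26.6  23.8 -16.5] 0.526
40 grasp [-45.   12.2 -49.8 -20.   16.2 -14.1] 0.0
40 up [-45.    7.1 -49.2 -14.3  16.2 -14.1] 0.0
40 draw [-49.6  -0.6 -57.6 -13.9  19.6 -17.4] 0.0
40 pre [-48.7  -1.7 -55.8 -11.3  18.9 -16.7] 0.0
50 grasp [-42.8   8.8 -44.   -1.2  12.2 -14.9] 0.0
50 up [-42.8   4.7 -43.    3.9  12.2 -14.9] 0.0
50 draw [-46.4  -3.4 -51.2   4.6  14.4 -17.9] 0.0
50 pre [-45.2  -3.8 -47.7   8.1  13.7 -16.8] 0.0
```

Run:
```python
from h import *
Tr=T(.4606,-.2645,-23.63); e=[-90,40,-23.63]
Rg=R.from_euler('xyz',e,degrees=True)
g=(Tr@[-.006,.0249,.053+.064,1])[:3]; t=g+Rg.apply([.019,0,0]); pre=t-Rg.apply([.055,0,0])
print(t,pre); rowsto(pre,e,4); rowsto(t,e,3,frm=(pre,e)); s=manip.sense();print(s["eef_pos"])
```

```text
[ 0.4784 -0.2451  0.1048] [ 0.4398 -0.2282  0.1401]
n 4 per row [0.0096, 0.027, -0.0039] [5.6, 0.1, -18.7]
n 3 per row [0.0, 0.0, 0.0] [12.9, -5.6, -11.8]
[ 0.4175 -0.2288  0.2148]
```

step_arm(deltas=[[[0.0096,0.027,-0.0039],[5.6,0.1,-18.7],0.8],[[0.0096,0.027,-0.0039],[5.6,0.1,-18.7],0.8],[[0.0096,0.027,-0.0039],[5.6,0.1,-18.7],0.8],[[0.0096,0.027,-0.0039],[5.6,0.1,-18.7],0.8],[[0,0,0],[0,0,0],0.8]])

```text
time: 4.32
eef_pos: [0.4437, -0.2321, 0.1495]
ee_rot: [-89.9, 40.6, -23.4]
wrist_force: [0.6, 0.9, -0.4]
grip_width: 0.0682
```

Run:
```python
from h import *
Tr=T(.4606,-.2645,-23.63); e=[-90,40,-23.63]
Rg=R.from_euler('xyz',e,degrees=True)
s=manip.sense();print(s["joints"],s["eef_pos"],s["ee_rot"]);print(Rg.inv().apply(s["eef_pos"]-[.4784,-.2451,.1048]))
rowsto([.4784,-.2451,.1048],e,4)
im=manip.grab_frame("wrist");cv2.imwrite("pics/w3.png",im);V=wview(s)
for p in[(0,0,73),(0,0,105),(0,0,42),(0,125-24.9,142),(0,-125-24.9,142)]:print(p,(proj("wrist",(Tr@np.append((np.array(p)+[0,24.9,53])/1e3,1))[:3],V)).round(1))
g=cv2.cvtColor(im,cv2.COLOR_BGR2GRAY)
for v in range(110,190,10): print(v,[int(x) for x in g[v,235:320:3]])
```

```text
[-48.4838  -7.644  -59.6683  -8.5886  18.7544 -16.85  ] [ 0.4437 -0.2321  0.1495] [-89.9188  40.6197 -23.4235]
[-0.0571 -0.0104 -0.002 ]
n 4 per row [-0.0013, -0.0024, -0.0007] [8.7, -3.2, -11.2]
(0, 0, 73) [263.6 214.9]
(0, 0, 105) [263.8 260.5]
(0, 0, 42) [263.3 176.5]
(0, 100.1, 142) [430.2 322.7]
(0, -149.9, 142) [ 14.7 323. ]
110 [51, 48, 41, 50, 45, 44, 49, 38, 42, 41, 51, 41, 40, 46, 38, 47, 46, 40, 46, 41, 48, 48, 47, 41, 48, 44, 45, 39, 42]
120 [52, 48, 47, 47, 49, 52, 47, 46, 39, 55, 46, 50, 48, 49, 49, 48, 40, 51, 42, 48, 46, 43, 44, 55, 49, 49, 50, 47, 50]
130 [53, 56, 57, 58, 56, 58, 51, 55, 44, 40, 49, 47, 54, 40, 56, 50, 51, 51, 54, 48, 45, 46, 54, 52, 58, 54, 49, 54, 53]
140 [41, 42, 44, 48, 47, 47, 46, 44, 48, 47, 49, 51, 43, 47, 43, 49, 51, 47, 47, 46, 42, 47, 44, 48, 42, 43, 51, 45, 43]
150 [37, 36, 37, 44, 42, 36, 45, 35, 44, 45, 43, 39, 43, 40, 44, 42, 46, 42, 44, 49, 42, 40, 39, 39, 44, 43, 41, 40, 103]
160 [218, 217, 217, 216, 189, 192, 199, 206, 207, 208, 209, 208, 208, 208, 206, 205, 199, 197, 163, 149, 151, 220, 216, 216, 210, 148, 215, 217, 218]
170 [213, 212, 212, 213, 211, 211, 211, 87, 85, 89, 93, 93, 95, 94, 87, 108, 145, 149, 144, 146, 175, 211, 213, 211, 211, 211, 211, 212, 212]
180 [216, 217, 215, 195, 186, 195, 83, 43, 48, 51, 41, 48, 50, 46, 50, 49, 84, 197, 188, 202, 216, 218, 216, 218, 216, 216, 217, 217, 217]
```

```bash
python3 - <<'E'
import re
t=open('kin.py').read()
t=t.replace("[-89.465,33.4837,-22.4085])]","[-89.465,33.4837,-22.4085]),\n([-48.4838,-7.644,-59.6683,-8.5886,18.7544,-16.85],[.4437,-.2321,.1495],[-89.9188,40.6197,-23.4235])]")
t=t.replace("h,L1,L2,d,d5,Lt=P","h,L1,L2,d,d5,Lt,x0,e3=P").replace("np.array([0,0,h])","np.array([x0,0,h])").replace("b.apply([L2,0,0])","b.apply([L2,0,e3])").replace(".1,.25])",".1,.25,0,0])")
open('kin.py','w').write(t)
E
python3 - <<'E'
from kin import *
print(P,s5,s6,err,ang)
Tr=T(.4606,-.2645,-23.63)
x=Tr[:3,0];y=Tr[:3,1]
for pit in(40,45,50):
    Rg=R.from_euler('xyz',[-90,pit,-23.63],degrees=True)
    g=(Tr@[-.006,.0249,.053+.064,1])[:3]; t=g+Rg.apply([.019,0,0])
    for nm,p in(("grasp",t),("up",t+[0,0,.027]),("draw30",t+[0,0,.027]-.03*x),("draw55",t+[0,0,.027]-.055*x),("d55,-y60",t+[0,0,.027]-.055*x-.06*y)):
        q,e=ik(p,[-90,pit,-23.63],[-40,0,-40,0,15,-15]);print(pit,nm,q.round(1),round(e*10,1),"mm")
E
```

```text
[0.0834 0.471  0.3506 0.0835 0.0329 0.295  0.0326 0.0716] 1 1 0.0003596932315421686 [np.float64(2.3083704773839903e-05), np.float64(4.3505727577430525e-05), np.float64(5.5275657797517535e-05), np.float64(7.856585462969442e-05)]
40 grasp [-45.    3.2 -59.7 -19.9  16.1 -14.4] 1.5 mm
40 up [-45.2  -0.3 -57.8 -15.5  16.3 -14.2] 0.0 mm
40 draw30 [-47.1  -4.5 -59.7 -10.8  17.4 -16.2] 3.0 mm
40 draw55 [-48.5  -8.3 -59.7  -3.6  17.8 -18.2] 7.6 mm
40 d55,-y60 [-60.7  -6.5 -59.7  -3.3  26.8 -27.5] 4.6 mm
45 grasp [-44.1   2.4 -56.8 -12.3  14.3 -14.8] 0.0 mm
45 up [-44.1  -0.8 -54.   -6.3  14.3 -14.8] 0.0 mm
45 draw30 [-46.2  -4.8 -57.6  -5.5  15.7 -16.4] 0.0 mm
45 draw55 [-48.1  -8.3 -59.7  -3.   16.9 -18. ] 1.1 mm
45 d55,-y60 [-59.4  -6.7 -58.8  -1.2  24.4 -27. ] 0.0 mm
50 grasp [-43.    2.1 -52.8  -3.3  12.3 -15.1] 0.0 mm
50 up [-43.   -0.6 -50.    2.3  12.3 -15.1] 0.0 mm
50 draw30 [-44.9  -4.6 -53.6   3.   13.5 -16.6] 0.0 mm
50 draw55 [-46.8  -8.1 -56.4   4.   14.6 -18.1] 0.0 mm
50 d55,-y60 [-57.3  -6.5 -54.9   6.7  20.9 -27.1] 0.0 mm
```

```bash
cat >> kin.py <<'E'
CY=(.5733,.1145,5.8)
AL=45.
def tool_at(axle_x,axle_z,th,cyc=CY,off=None):
    """TCP pos,rpy with roller axle at cycler (axle_x,0,axle_z) mm leaning th to the front"""
    g=np.array([-7,0,66])+19*np.array([np.cos(np.radians(AL)),0,-np.sin(np.radians(AL))]) if off is None else off
    l=Ry(-th).apply(g)+[axle_x,0,axle_z]
    return (T(*cyc)@np.append(l/1e3,1))[:3],[-90,AL-th,cyc[2]]
E
python3 - <<'E'
from kin import *
for th in(0,10,20,30):
  for x in(-75,-45,0,50):
    p,e=tool_at(x,132,th);q,er=ik(p,e,[0,0,-40,0,5,-5]);print(th,x,q.round(1),round(er*10,1))
Tr=T(.4606,-.2645,-23.63); e=[-90,45,-23.63]
Rg=R.from_euler('xyz',e,degrees=True)
g=(Tr@[-.007,.0249,.053+.066,1])[:3]; t=g+Rg.apply([.019,0,0])
s=manip.sense();print("tool frame diff",Rg.inv().apply(s["eef_pos"]-t)); print(t)
m=t-Rg.apply([.045,0,0]); rowsto(m,e,2); rowsto(t,e,3,frm=(m,e))
E
```

```text
0 -75 [  0.6  -8.2 -49.9   3.4   3.7  -3.7] 0.0
0 -45 [  1.   -4.2 -46.5   2.8   3.4  -3.4] 0.0
0 0 [  1.6   1.5 -41.1   2.5   3.   -3. ] 0.0
0 50 [  2.1   7.4 -34.5   3.2   2.6  -2.6] 0.0
10 -75 [ -0.3  -9.6 -59.2 -14.5   5.   -3.5] 0.0
10 -45 [  0.3  -5.3 -55.9 -15.4   4.5  -3.1] 0.0
10 0 [  1.1   0.5 -50.5 -15.9   3.9  -2.7] 0.0
10 50 [  1.7   6.4 -44.  -15.3   3.4  -2.4] 0.0
20 -75 [  1.6 -10.3 -59.7 -15.1   1.9  -2.2] 16.1
20 -45 [  1.2  -5.3 -59.7 -23.6   2.9  -2.3] 10.0
20 0 [  0.5   2.6 -59.3 -36.8   4.8  -2.2] 0.0
20 50 [  1.3   8.2 -52.6 -35.7   4.1  -1.9] 0.0
30 -75 [  4.9 -10.4 -59.7 -15.1  -3.5   0.2] 33.0
30 -45 [  4.3  -5.4 -59.7 -23.7  -2.3  -0.3] 27.0
30 0 [  3.    2.7 -59.7 -38.1   0.2  -1. ] 16.1
30 50 [  1.   13.4 -59.7 -57.8   4.6  -1.3] 0.4
tool frame diff [-0.0561 -0.0067 -0.0022]
[ 0.4765 -0.2443  0.1056]
n 2 per row [0.0151, 0.0356, -0.0013] [1.9, 0.4, -6.3]
n 3 per row [0.0, 0.0, 0.0] [9.7, -4.3, -10.6]
```

step_arm(deltas=[[[0.0151,0.0356,-0.0013],[2.5,1.9,-6.3],0.8],[[0.0151,0.0356,-0.0013],[2.5,1.9,-6.3],0.8],[[0,0,0],[9.7,-4.3,-10.6],0.8],[[0,0,0],[9.7,-4.3,-10.6],0.8],[[0,0,0],[9.7,-4.3,-10.6],0.8],[[0,0,0],[0,0,0],0.8]])

```text
time: 5.12
eef_pos: [0.4775, -0.2421, 0.1056]
ee_rot: [-90.0, 45.0, -23.7]
wrist_force: [-0.4, 0.5, -0.5]
grip_width: 0.0682
```

Run:
```python
from h import *
s=manip.sense();print(s["joints"],s["eef_pos"],s["ee_rot"],s["wrist_force"])
im=manip.grab_frame("wrist");cv2.imwrite("pics/w4.png",cv2.resize(im,(640,480)))
```

```text
[-43.6999   1.2456 -57.2096 -11.6766  13.9821 -14.44  ] [ 0.4775 -0.2421  0.1056] [-90.0213  45.0012 -23.719 ] [-0.3686  0.4656 -0.4967]
```

View pics/w4.png

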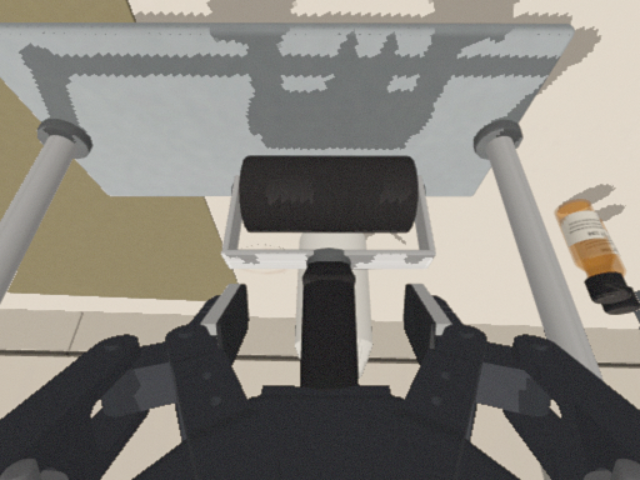

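The handle (328,330) is centred between the pads (240 and 412), and nothing is touching. Closing.

step_arm(deltas=[[[0,0,0],[0,0,0],0],[[0,0,0],[0,0,0],0],[[0,0,0],[0,0,0],0],[[0,0,0],[0,0,0],0],[[0,0,0],[0,0,0],0],[[0,0,0],[0,0,0],0]], force=90)

```text
time: 5.92
eef_pos: [0.4778, -0.2427, 0.106]
ee_rot: [-90.1, 44.9, -23.8]
wrist_force: [-3.6, -0.2, 5.6]
grip_width: 0.0207
```

Run:
```python
from h import *
s=manip.sense();print(s)
im=manip.grab_frame("wrist");cv2.imwrite("pics/w5.png",cv2.resize(im,(640,480)))
```

```text
{'time': 5.925, 'joints': array([-43.693 ,   1.2597, -57.1802, -11.7453,  13.9357, -14.429 ]), 'joint_vel': array([-0.014 ,  0.0235,  0.0552, -0.008 , -0.0224, -0.1156]), 'joint_efforts': array([  1.1599, -25.4152,  24.7591,  -5.0319,   0.8547,  -0.1377]), 'eef_pos': array([ 0.4778, -0.2427,  0.106 ]), 'ee_rot': array([-90.0956,  44.9338, -23.8042]), 'wrist_force': array([-3.5766, -0.2187,  5.6411]), 'torque': array([-0.0763, -0.0177, -0.3606]), 'grip_width': 0.020677938962110586}
```

View pics/w5.png

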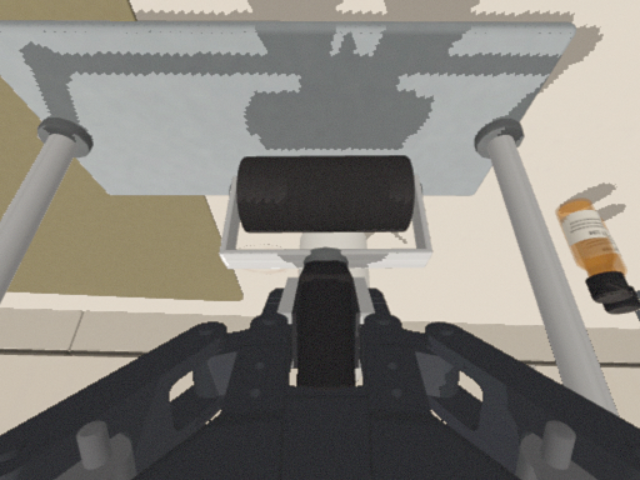

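step_arm(deltas=[[[0,0,0],[0,0,7],0],[[0,0,0],[0,0,7],0],[[0,0,0],[0,0,7],0],[[0,0,0],[0,0,6],0],[[0,0,0],[0,0,0],0],[[0,0,0],[0,0,0],0]])

```text
time: 6.72
eef_pos: [0.4774, -0.2422, 0.1323]
ee_rot: [-90.1, 45.0, -23.8]
wrist_force: [-0.8, 0.5, -3.6]
grip_width: 0.0209
```

Run:
```python
from h import *
s=manip.sense();print(s["joints"],s["eef_pos"],s["ee_rot"],s["wrist_force"],s["torque"])
a=manip.grab_frame("side")[180:245,240:350];b=manip.grab_frame("scene")[185:275,235:300]
cv2.imwrite("pics/s6.png",np.hstack([cv2.resize(a,None,fx=4,fy=4,interpolation=cv2.INTER_CUBIC)[:260],cv2.resize(b,None,fx=4,fy=4,interpolation=cv2.INTER_CUBIC)[60:320]]))
```

```text
[-43.6856  -2.0317 -54.3136  -5.5003  13.9435 -14.4348] [ 0.4774 -0.2422  0.1323] [-90.052   45.0137 -23.7565] [-0.7808  0.5395 -3.5528] [ 0.4445  0.9757 -0.0376]
```

View pics/s6.png

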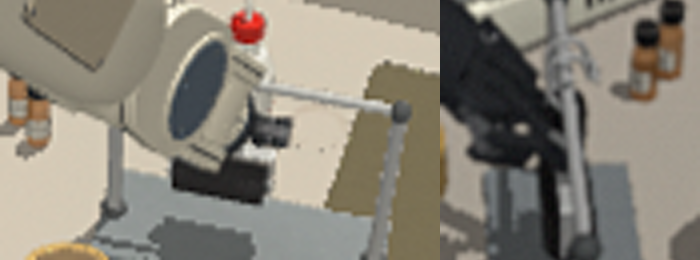

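step_arm(deltas=[[[0,0,0],[-9.2,4,0.2],0],[[0,0,0],[-9.2,4,0.2],0],[[0,0,0],[-9.2,4,0.2],0],[[0,0,0],[-9.2,4,0.2],0],[[0,0,0],[-9.2,4,0.2],0],[[0,0,0],[0,0,0],0]])

```text
time: 7.58
eef_pos: [0.4309, -0.2221, 0.1335]
ee_rot: [-90.1, 45.0, -23.8]
wrist_force: [0.7, 0.2, -2.1]
grip_width: 0.0207
```

Run:
```python
from h import *
im=manip.grab_frame("wrist");cv2.imwrite("pics/w7.png",im)
w5=cv2.resize(cv2.imread("pics/w5.png"),(512,384))
for n,i in(("w5",w5),("w7",im)):
    g=cv2.cvtColor(i,cv2.COLOR_BGR2GRAY).astype(int)
    for u in(215,230,290,305): print(n,"col",u,[(v,int(g[v,u])) for v in range(116,222,3)])
    for v in(150,160): print(n,"row",v,[(u,int(g[v,u])) for u in list(range(172,204,2))+list(range(318,352,2))])
```

```text
w5 col 215 [(116, 116), (119, 137), (122, 175), (125, 80), (128, 42), (131, 44), (134, 46), (137, 47), (140, 45), (143, 53), (146, 47), (149, 49), (152, 56), (155, 58), (158, 55), (161, 54), (164, 50), (167, 46), (170, 42), (173, 42), (176, 36), (179, 33), (182, 39), (185, 84), (188, 217), (191, 216), (194, 210), (197, 213), (200, 167), (203, 205), (206, 211), (209, 217), (212, 214), (215, 214), (218, 208), (221, 216)]
w5 col 230 [(116, 116), (119, 132), (122, 176), (125, 84), (128, 43), (131, 44), (134, 46), (137, 45), (140, 47), (143, 46), (146, 44), (149, 48), (152, 47), (155, 46), (158, 47), (161, 44), (164, 45), (167, 44), (170, 39), (173, 43), (176, 43), (179, 43), (182, 40), (185, 97), (188, 217), (191, 217), (194, 217), (197, 218), (200, 164), (203, 164), (206, 147), (209, 168), (212, 213), (215, 213), (218, 217), (221, 199)]
w5 col 290 [(116, 117), (119, 167), (122, 176), (125, 55), (128, 43), (131, 44), (134, 45), (137, 45), (140, 47), (143, 47), (146, 48), (149, 47), (152, 48), (155, 48), (158, 47), (161, 44), (164, 46), (167, 48), (170, 44), (173, 44), (176, 43), (179, 42
[... 3160 characters left out ...]
4, 140), (186, 165), (188, 144), (190, 50), (192, 57), (194, 61), (196, 56), (198, 54), (200, 57), (202, 55), (318, 52), (320, 48), (322, 50), (324, 54), (326, 51), (328, 57), (330, 56), (332, 134), (334, 166), (336, 157), (338, 172), (340, 175), (342, 174), (344, 176), (346, 176), (348, 176), (350, 173)]
w7 row 160 [(172, 179), (174, 178), (176, 175), (178, 178), (180, 179), (182, 166), (184, 166), (186, 155), (188, 119), (190, 54), (192, 50), (194, 58), (196, 59), (198, 57), (200, 52), (202, 60), (318, 54), (320, 52), (322, 55), (324, 60), (326, 49), (328, 44), (330, 54), (332, 122), (334, 144), (336, 167), (338, 177), (340, 177), (342, 173), (344, 178), (346, 175), (348, 178), (350, 173)]
```

Run:
```python
from h import *
M=C["wrist"]["mount"];Kc=C["wrist"]["camera_matrix"]
f=Kc[0,0];cy=Kc[1,2];cx=Kc[0,2]
a1=np.arctan((124.5-cy)/f);a2=np.arctan((185.3-cy)/f)
for nm,rad in(("tangent",.020),):
    m=(a1+a2)/2;d=rad/np.sin((a2-a1)/2);z=d*np.cos(m);y=d*np.sin(m)
    # lateral from width at row ~155 (near surface)
    print("dist",d,"axle tool",M@[ (260-cx)*z/f,y,z,1])
# width check: near surface of cylinder
w=331-189.; zs=f*.084/w; print("depth from width",zs,"near-surface depth expected",z, (z-.02*np.cos(m)))
Tr=T(.4606,-.2645,-23.63);ax=(Tr@[0,.028,.053,1])[:3]
Rg=R.from_euler('xyz',[-90.1,44.93,-23.8],degrees=True)
print("axle tool from world",Rg.inv().apply(ax-[.4778,-.2427,.106]))
```

```text
dist 0.18128046776622747 axle tool [ 0.0362  0.0418 -0.0006  1.    ]
depth from width 0.15924145574415294 near-surface depth expected 0.1797470688479776 0.15991624304938434
axle tool from world [0.0325 0.0425 0.0012]
```

```bash
cat >> kin.py <<'E'
OFF=np.array([5.4,0,54.2])
E
python3 - <<'E'
from kin import *
s=manip.sense();p0=s["eef_pos"];e0=s["ee_rot"];q=s["joints"]
print(fk(q,P,s5,s6)[0]-p0)
tgt,et=tool_at(-80,165,3,off=OFF)
up=p0+[.01,0,.06]
print("up");rowsto(up,e0,4);print("over");rowsto(tgt,et,10,frm=(up,e0))
for k in range(0,11,2):
    f=k/10; p=up*(1-f)+tgt*f; R0=R.from_euler('xyz',e0,degrees=True);R1=R.from_euler('xyz',et,degrees=True)
    e=(R.from_rotvec((R1*R0.inv()).as_rotvec()*f)*R0).as_euler('xyz',degrees=True)
    q,er=ik(p,e,q);print(p,q.round(1),round(er*10,1))
E
```

```text
[ 0.0037 -0.004   0.0038]
up
n 4 per row [0.0, 0.0, 0.0] [2.5, 0.0, 15.0]
over
n 10 per row [-0.0007, -0.0052, 0.0516] [5.5, 32.9, 2.6]
[ 0.4414 -0.2225  0.1938] [-45.9 -12.4 -51.2   8.4  15.4 -16.1] 0.0
[ 0.4523 -0.1567  0.1989] [-38.3 -15.3 -52.6   9.   14.5 -14.6] 0.0
[ 0.4633 -0.0908  0.204 ] [-29.3 -16.8 -53.    8.9  12.6 -12.1] 0.0
[ 0.4743 -0.025   0.2091] [-19.4 -16.7 -52.5   8.1   9.8  -9.1] 0.0
[0.4853 0.0408 0.2143] [ -9.3 -15.1 -51.1   6.9   6.8  -6.1] 0.0
[0.4963 0.1067 0.2194] [  0.2 -12.3 -48.9   5.6   4.2  -3.8] 0.0
```

step_arm(deltas=[[[0,0,0],[2.5,0,15],0],[[0,0,0],[2.5,0,15],0],[[0,0,0],[2.5,0,15],0],[[0,0,0],[2.5,0,15],0]])

```text
time: 8.12
eef_pos: [0.4419, -0.2225, 0.194]
ee_rot: [-90.1, 45.0, -23.8]
wrist_force: [-0.3, 0.5, -2.6]
grip_width: 0.0206
```

step_arm(deltas=[[[-0.0007,-0.0052,0.0516],[5.5,32.9,2.6],0],[[-0.0007,-0.0052,0.0516],[5.5,32.9,2.6],0],[[-0.0007,-0.0052,0.0516],[5.5,32.9,2.6],0],[[-0.0007,-0.0052,0.0516],[5.5,32.9,2.6],0],[[-0.0007,-0.0052,0.0516],[5.5,32.9,2.6],0],[[-0.0007,-0.0052,0.0516],[5.5,32.9,2.6],0],[[-0.0007,-0.0052,0.0516],[5.5,32.9,2.6],0],[[-0.0007,-0.0052,0.0516],[5.5,32.9,2.6],0],[[-0.0007,-0.0052,0.0516],[5.5,32.9,2.6],0],[[-0.0007,-0.0052,0.0516],[5.5,32.9,2.6],0],[[0,0,0],[0,0,0],0],[[0,0,0],[0,0,0],0]])

```text
time: 9.62
eef_pos: [0.4965, 0.1066, 0.2191]
ee_rot: [-90.0, 42.1, 5.9]
wrist_force: [0.3, -0.2, -3.4]
grip_width: 0.0203
```

Run:
```python
from kin import *
s=manip.sense();p0=s["eef_pos"];e0=s["ee_rot"];print(s["time"],p0,e0,s["joints"],s["wrist_force"],s["torque"])
im=manip.grab_frame("wrist");g=cv2.cvtColor(im,cv2.COLOR_BGR2GRAY)
cv2.imwrite("pics/w8.png",cv2.resize(im,(800,600)))
V=wview(s)
for p in [(-49.5,-38,117),(-49.5,38,117),(49.5,-38,117),(49.5,38,117)]: print(p,proj("wrist",(T(*CY)@np.append(np.array(p)/1e3,1))[:3],V)*1.5625)
```

```text
9.625 [0.4965 0.1066 0.2191] [-89.9689  42.0705   5.8706] [  0.1326 -13.4452 -49.6371   6.0218   4.2563  -3.8207] [ 0.2782 -0.2261 -3.4124] [-0.1468  1.042  -0.033 ]
(-49.5, -38, 117) [336.4585 200.9779]
(-49.5, 38, 117) [477.4254 201.0939]
(49.5, -38, 117) [356.0937 287.8688]
(49.5, 38, 117) [457.5529 287.9467]
```

View pics/w8.png

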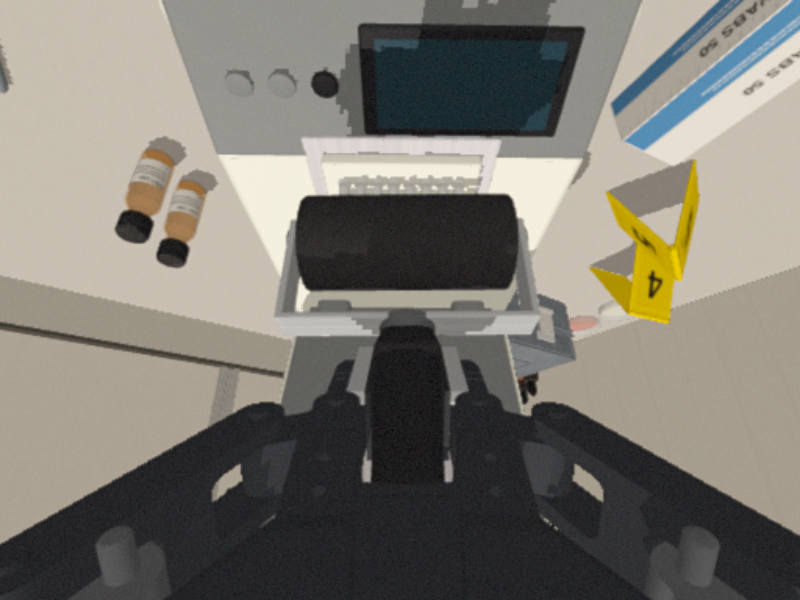

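Run:
```python
from kin import *
V1=np.load("w1view.npy");V2=wview(manip.sense());K=C["wrist"]["camera_matrix"];k=lambda u,v:np.array([u,v],float)/1.5625
for n,a,b in[("bezel FL",(341,216),(303,138)),("bezel FR",(479,219),(500,140)),("deck L",(278,231),(218,155)),("deck R",(548,236),(586,157)),("screen br",(518,215),(554,137)),("screen fl",(387,141),(361,25)),("screen fr",(523,146),(584,28))]:
    X=cv2.triangulatePoints(K@V1[:3],K@V2[:3],k(*a),k(*b)).ravel();X=X[:3]/X[3]
    l=(np.linalg.inv(T(*CY))@np.append(X,1))[:3]*1e3
    print(n,X,"cyc",l.round(1),"res",(proj("wrist",X,V1)*1.5625-a).round(1),(proj("wrist",X,V2)*1.5625-b).round(1))
g=cv2.cvtColor(manip.grab_frame("wrist"),cv2.COLOR_BGR2GRAY)
for u in(222,230,240,250,262,275,290,300):print(u,[int(x) for x in g[84:128,u]])
```

```text
bezel FL [0.5093 0.0535 0.0923] cyc [-69.9 -54.2  92.3] res [-0.7 -0.2] [1.  0.1]
bezel FR [0.4992 0.1555 0.0933] cyc [-69.6  48.3  93.3] res [-0.1  0. ] [0.2 0. ]
deck L [0.5267 0.0061 0.0916] cyc [ -57.3 -103.1   91.6] res [-1.5 -0.5] [2.1 0.2]
deck R [0.5073 0.2088 0.0918] cyc [-56.1 100.5  91.8] res [-2.6  0.4] [3.6 0.2]
screen br [0.4921 0.1819 0.096 ] cyc [-74.   75.3  96. ] res [-1.   0.1] [1.4 0.1]
screen fl [0.4546 0.0825 0.0822] cyc [-121.4  -19.8   82.2] res [-0.1 -0. ] [0.1 0. ]
screen fr [0.4468 0.178  0.081 ] cyc [-119.4   75.9   81. ] res [-0.3  0.1] [0.5 0. ]
222 [148, 148, 139, 155, 186, 215, 219, 217, 216, 219, 217, 218, 218, 216, 168, 188, 192, 193, 193, 199, 222, 238, 239, 239, 240, 240, 240, 240, 238, 187, 171, 171, 170, 161, 156, 164, 167, 165, 165, 163, 116, 52, 35, 40]
230 [97, 97, 97, 135, 181, 210, 216, 215, 215, 215, 215, 215, 215, 162, 150, 188, 190, 191, 194, 197, 221, 238, 239, 239, 238, 239, 240, 241, 238, 184, 173, 178, 168, 158, 159, 173, 175, 175, 176, 174, 129, 61, 29, 39]
240 [22, 31, 81, 132, 178, 206, 212, 213, 213, 213, 213, 214, 213, 161, 150, 
[... 533 characters left out ...]
158, 170, 175, 176, 175, 175, 102, 41, 37, 34]
275 [22, 25, 47, 103, 175, 199, 213, 217, 215, 215, 215, 214, 215, 162, 148, 175, 191, 194, 193, 193, 210, 232, 237, 239, 238, 237, 241, 238, 184, 168, 169, 171, 172, 162, 159, 157, 165, 164, 165, 166, 82, 32, 26, 31]
290 [24, 17, 54, 142, 161, 194, 213, 215, 215, 216, 215, 217, 217, 216, 164, 167, 190, 192, 194, 193, 208, 229, 236, 239, 238, 239, 239, 239, 237, 205, 232, 186, 166, 158, 164, 172, 214, 184, 164, 167, 81, 33, 32, 35]
300 [20, 20, 50, 143, 168, 194, 217, 218, 216, 220, 217, 218, 217, 217, 215, 176, 188, 193, 192, 196, 205, 226, 228, 238, 239, 239, 238, 240, 241, 239, 187, 168, 168, 167, 180, 232, 192, 180, 171, 170, 86, 35, 37, 39]
```

```bash
sed -i 's/^CY=.*/CY=(.5734,.1130,5.6)/' kin.py
python3 - <<'E'
from kin import *
s=manip.sense();p0=s["eef_pos"];e0=s["ee_rot"]
W=[(-80,132.5,3),(-45,132.5,5),(10,132,12),(52,132,19)]
f=(p0,e0);q=s["joints"]
for w,n in zip(W,(5,4,6,5)):
    t=tool_at(*w,off=OFF);print(w,t);rowsto(*t,n,frm=f);f=t;q,er=ik(*t,q);print(q.round(1),er)
E
```

```text
(-80, 132.5, 3) (array([0.4963, 0.1054, 0.1869]), [-90, 42.0, 5.6])
n 5 per row [-0.0001, -0.0002, -0.0006] [-0.0, -0.1, -6.5]
[  0.1  -9.9 -53.1  -1.    4.1  -3.7] 6.089573290068984e-12
(-45, 132.5, 5) (array([0.5293, 0.1087, 0.187 ]), [-90, 40.0, 5.6])
n 4 per row [0.0009, -0.0087, 0.0] [8.2, 0.8, 0.0]
[  0.6  -5.5 -51.1  -5.6   3.8  -3.2] 8.326672684688674e-15
(10, 132, 12) (array([0.5774, 0.1134, 0.1861]), [-90, 33.0, 5.6])
n 6 per row [0.002, -0.0203, 0.0] [8.0, 0.8, -0.1]
[  1.    1.5 -51.1 -19.5   3.9  -2.5] 2.531308496145357e-12
(52, 132, 19) (array([0.6127, 0.1169, 0.185 ]), [-90, 26.0, 5.6])
n 5 per row [0.0024, -0.0243, -0.0] [7.1, 0.7, -0.2]
[  1.2   7.7 -51.7 -33.3   3.9  -1.9] 1.532107773982716e-12
```

step_arm(deltas=[[[0,0,-0.0006],[0,-0.2,-6.5],0],[[0,0,-0.0006],[0,-0.2,-6.5],0],[[0,0,-0.0006],[0,-0.2,-6.5],0],[[0,0,-0.0006],[0,-0.2,-6.5],0],[[0,0,-0.0006],[0,-0.2,-6.5],0],[[0,0,0],[0,0,0],0]])

```text
time: 10.48
eef_pos: [0.4962, 0.1057, 0.186]
ee_rot: [-90.0, 42.1, 5.7]
wrist_force: [0.2, -0.0, -2.3]
grip_width: 0.0209
```

step_arm(deltas=[[[0.0009,-0.0087,0],[8.2,0.8,0],0],[[0.0009,-0.0087,0],[8.2,0.8,0],0]])

```text
time: 10.72
eef_pos: [0.5139, 0.1073, 0.1875]
ee_rot: [-90.0, 40.9, 5.7]
wrist_force: [0.1, 0.4, -3.0]
grip_width: 0.0208
```

step_arm(deltas=[[[0.0009,-0.0087,0],[8.2,0.8,0],0],[[0.0009,-0.0087,0],[8.2,0.8,0],0],[[0,0,0],[0,0,0],0],[[0,0,0],[0,0,0],0]])

```text
time: 11.22
eef_pos: [0.5297, 0.1089, 0.1875]
ee_rot: [-90.0, 40.0, 5.7]
wrist_force: [0.1, -0.3, 3.9]
grip_width: 0.0205
```

step_arm(deltas=[[[0,0,0],[0,0,-1],0],[[0,0,0],[0,0,0],0],[[0,0,0],[0,0,0],0]])

```text
time: 11.6
eef_pos: [0.5294, 0.1089, 0.1864]
ee_rot: [-90.0, 40.0, 5.7]
wrist_force: [-1.3, 0.8, 4.3]
grip_width: 0.0206
```

step_arm(deltas=[[[0,0,0],[0,0,-1],0],[[0,0,0],[0,0,0],0],[[0,0,0],[0,0,0],0]])

```text
time: 11.98
eef_pos: [0.5298, 0.1089, 0.1858]
ee_rot: [-90.0, 39.9, 5.7]
wrist_force: [0.2, 0.7, 6.8]
grip_width: 0.0204
```

step_arm(deltas=[[[0,0,0],[0,0,-1],0],[[0,0,0],[0,0,0],0],[[0,0,0],[0,0,0],0]])

```text
time: 12.35
eef_pos: [0.5303, 0.109, 0.1857]
ee_rot: [-90.0, 39.8, 5.7]
wrist_force: [-2.5, 0.9, 11.2]
grip_width: 0.0209
```

step_arm(deltas=[[[0,0,0],[0,0,-1],0],[[0,0,0],[0,0,0],0],[[0,0,0],[0,0,0],0]])

```text
time: 12.72
eef_pos: [0.5308, 0.109, 0.1856]
ee_rot: [-90.0, 39.7, 5.7]
wrist_force: [-2.1, 0.8, 14.0]
grip_width: 0.0205
```

step_arm(deltas=[[[0,0,0],[0,0,-1],0],[[0,0,0],[0,0,0],0],[[0,0,0],[0,0,0],0]])

```text
time: 13.1
eef_pos: [0.5314, 0.109, 0.1855]
ee_rot: [-90.0, 39.6, 5.7]
wrist_force: [-2.1, 1.3, 15.2]
grip_width: 0.0203
```

step_arm(deltas=[[[0.002,-0.0203,0],[8,0.8,0],0],[[0.002,-0.0203,0],[8,0.8,0],0],[[0.002,-0.0203,0],[8,0.8,0],0]])

```text
time: 13.48
eef_pos: [0.5555, 0.1116, 0.1855]
ee_rot: [-90.0, 36.1, 5.7]
wrist_force: [-5.2, 0.4, 16.1]
grip_width: 0.0208
```

step_arm(deltas=[[[0.002,-0.0203,0],[8,0.8,-0.1],0],[[0.002,-0.0203,0],[8,0.8,-0.1],0],[[0.002,-0.0203,0],[8,0.8,-0.1],0]])

```text
time: 13.85
eef_pos: [0.5794, 0.1141, 0.1853]
ee_rot: [-90.0, 32.5, 5.7]
wrist_force: [-5.0, 1.7, 16.3]
grip_width: 0.0206
```

step_arm(deltas=[[[0.0024,-0.0243,0],[7.1,0.7,-0.3],0],[[0.0024,-0.0243,0],[7.1,0.7,-0.3],0],[[0.0024,-0.0243,0],[7.1,0.7,-0.3],0]])

```text
time: 14.22
eef_pos: [0.6008, 0.1164, 0.1848]
ee_rot: [-90.0, 28.3, 5.8]
wrist_force: [-4.7, 2.5, 16.8]
grip_width: 0.0208
```

step_arm(deltas=[[[0.0024,-0.0243,0],[7.1,0.7,-0.3],0],[[0.0024,-0.0243,0],[7.1,0.7,-0.4],0],[[0,0,0],[2,0.2,-0.4],0],[[0,0,0],[0,0,0],0]])

```text
time: 14.72
eef_pos: [0.6174, 0.118, 0.1838]
ee_rot: [-90.0, 25.5, 5.8]
wrist_force: [1.4, 2.9, 13.3]
grip_width: 0.0209
```

Run:
```python
from kin import *
def rel():
    s=manip.sense();Rt=R.from_euler('xyz',s["ee_rot"],degrees=True)
    th=AL-s["ee_rot"][1]; l=(np.linalg.inv(T(*CY))@np.append(s["eef_pos"],1))[:3]*1e3
    print(s["time"],"th",th,"axle cyc",l-Ry(-th).apply(OFF),s["wrist_force"],s["torque"],s["joints"])
rel()
g=cv2.cvtColor(manip.grab_frame("wrist"),cv2.COLOR_BGR2GRAY)
for u in(215,305):print(u,[(v,int(g[v,u])) for v in range(116,222,3)])
```

```text
14.725 th 19.488710259792995 axle cyc [ 57.2372   0.6974 130.9481] [ 1.3791  2.9218 13.2931] [ 0.7876 -2.2889  0.5964] [  1.2395   7.3775 -58.9644 -40.7606   4.092   -1.9261]
215 [(116, 147), (119, 137), (122, 160), (125, 60), (128, 34), (131, 26), (134, 35), (137, 28), (140, 32), (143, 31), (146, 34), (149, 32), (152, 31), (155, 31), (158, 36), (161, 34), (164, 38), (167, 38), (170, 41), (173, 34), (176, 28), (179, 21), (182, 29), (185, 29), (188, 96), (191, 95), (194, 95), (197, 93), (200, 126), (203, 156), (206, 172), (209, 177), (212, 130), (215, 155), (218, 159), (221, 159)]
305 [(116, 157), (119, 134), (122, 163), (125, 43), (128, 33), (131, 31), (134, 36), (137, 35), (140, 32), (143, 33), (146, 26), (149, 32), (152, 36), (155, 24), (158, 35), (161, 26), (164, 37), (167, 33), (170, 35), (173, 27), (176, 31), (179, 34), (182, 24), (185, 30), (188, 94), (191, 96), (194, 97), (197, 92), (200, 128), (203, 133), (206, 172), (209, 177), (212, 123), (215, 157), (218, 156), (221, 159)]
```

step_arm(deltas=[[[-0.0024,0.0243,0],[-7.5,-0.75,0.2],0],[[-0.0024,0.0243,0],[-7.5,-0.75,0.2],0],[[-0.0024,0.0243,0],[-7.5,-0.75,0.2],0]])

```text
time: 15.15
eef_pos: [0.5946, 0.1156, 0.1849]
ee_rot: [-90.0, 29.7, 5.8]
wrist_force: [0.8, 1.7, 14.7]
grip_width: 0.0209
```

step_arm(deltas=[[[-0.0024,0.0243,0],[-7.5,-0.75,0.2],0],[[-0.0024,0.0243,0],[-7.5,-0.75,0.2],0],[[-0.002,0.0203,0],[-8,-0.8,0.1],0]])

```text
time: 15.52
eef_pos: [0.5717, 0.1131, 0.1853]
ee_rot: [-90.0, 33.7, 5.7]
wrist_force: [-0.4, 1.1, 15.0]
grip_width: 0.0209
```

step_arm(deltas=[[[-0.002,0.0203,0],[-8,-0.8,0.1],0],[[-0.002,0.0203,0],[-8,-0.8,0.1],0],[[-0.002,0.0203,0],[-8,-0.8,0.1],0]])

```text
time: 15.9
eef_pos: [0.5478, 0.1105, 0.1855]
ee_rot: [-90.0, 37.2, 5.7]
wrist_force: [0.4, -0.1, 14.4]
grip_width: 0.021
```

step_arm(deltas=[[[-0.002,0.0203,0],[-8,-0.8,0],0],[[-0.002,0.0203,0],[-8,-0.8,0],0],[[-0.001,0.01,0],[-6,-0.6,0],0]])

```text
time: 16.27
eef_pos: [0.5259, 0.1082, 0.1856]
ee_rot: [-90.0, 40.1, 5.7]
wrist_force: [0.8, 0.2, 16.3]
grip_width: 0.0207
```

step_arm(deltas=[[[-0.001,0.01,0],[-7,-0.7,0],0],[[0,0,0],[-2,-0.2,0],0],[[0,0,0],[0,0,0],0]])

```text
time: 16.65
eef_pos: [0.5133, 0.107, 0.1799]
ee_rot: [-90.0, 41.3, 5.7]
wrist_force: [-7.9, -2.3, 6.2]
grip_width: 0.0208
```

```bash
cat >> kin.py <<'E'
def axle(p,pitch):
    th=AL-pitch; l=(np.linalg.inv(T(*CY))@np.append(p,1))[:3]*1e3
    return (l-Ry(-th).apply(OFF)).round(1)
E
python3 - <<'E'
from kin import *
s=manip.sense();print(s["time"],axle(s["eef_pos"],s["ee_rot"][1]),s["wrist_force"],s["torque"],s["joints"])
for p,a in[((.5297,.1089,.1875),40),((.5303,.109,.1857),39.8),((.5555,.1116,.1855),36.1),((.5794,.1141,.1853),32.5),((.6008,.1164,.1848),28.3),((.6174,.118,.1838),25.5)]:print(axle(p,a))
E
```

```text
16.65 [-62.3  -0.1 125.5] [-7.9464 -2.3089  6.1688] [-0.4597  1.2863 -0.323 ] [  0.3187  -8.1345 -53.8784  -4.3107   4.0034  -3.5102]
[-44.5   0.2 133. ]
[-43.8   0.2 131.2]
[-14.9   0.4 131.1]
[ 12.5   0.5 131.2]
[ 38.    0.7 131.3]
[ 57.3   0.7 130.9]
```

step_arm(deltas=[[[0,0,0],[-3,-0.3,4],0],[[0,0,0],[0,0,12],0],[[0,0,0],[0,0,20],0],[[0,0,0],[-10,-1,20],0],[[0,0,0],[-10,-1,0],0],[[0,0,0],[0,0,0],0]])

```text
time: 17.4
eef_pos: [0.4901, 0.105, 0.2355]
ee_rot: [-89.9, 41.3, 5.7]
wrist_force: [0.0, -0.1, -2.8]
grip_width: 0.0208
```

Run:
```python
from kin import *
s=manip.sense();print(s["time"],s["eef_pos"],s["ee_rot"],axle(s["eef_pos"],s["ee_rot"][1]),s["wrist_force"],s["torque"],s["joints"])
im=manip.grab_frame("wrist");cv2.imwrite("pics/w9.png",im)
g=cv2.cvtColor(im,cv2.COLOR_BGR2GRAY)
for u in(215,230,290,305):print(u,[(v,int(g[v,u])) for v in range(116,222,3)])
V=wview(s)
for z in (112,117): print([proj("wrist",(T(*CY)@np.append(np.array(p)/1e3,1))[:3],V).round(1) for p in[(-53.5,-38,z),(-53.5,38,z)]])
sd=manip.grab_frame("side");cv2.imwrite("pics/side9.png",sd); old=cv2.imread("pics/side_raw.png")
for z in(112,117):print([proj("side",(T(*CY)@np.append(np.array(p)/1e3,1))[:3]).round(1) for p in[(-53.5,-38,z),(-53.5,38,z),(53.5,-38,z),(53.5,38,z)]])
```

```text
17.4 [0.4901 0.105  0.2355] [-89.9358  41.2854   5.7183] [-85.6   0.2 181.1] [ 0.0179 -0.0645 -2.8058] [-0.0915  1.0978 -0.0011] [ -0.1377 -15.563  -48.7929   8.2041   4.397   -3.8072]
215 [(116, 236), (119, 227), (122, 220), (125, 88), (128, 33), (131, 35), (134, 37), (137, 42), (140, 34), (143, 39), (146, 38), (149, 47), (152, 43), (155, 51), (158, 44), (161, 48), (164, 35), (167, 39), (170, 38), (173, 28), (176, 29), (179, 27), (182, 28), (185, 42), (188, 104), (191, 104), (194, 94), (197, 96), (200, 137), (203, 179), (206, 185), (209, 193), (212, 186), (215, 112), (218, 94), (221, 96)]
230 [(116, 222), (119, 214), (122, 230), (125, 78), (128, 37), (131, 39), (134, 33), (137, 36), (140, 33), (143, 38), (146, 40), (149, 42), (152, 41), (155, 42), (158, 44), (161, 40), (164, 46), (167, 28), (170, 32), (173, 31), (176, 30), (179, 30), (182, 34), (185, 45), (188, 97), (191, 114), (194, 99), (197, 95), (200, 141), (203, 137), (206, 123), (209, 186), (212, 187), (215, 109), (218, 144), (221, 152)]
290 [(116, 225), (119, 220), (122, 230), (125, 46), (128, 33), (131, 41), (134, 32), (137,
[... 308 characters left out ...]
 (221, 151)]
305 [(116, 215), (119, 215), (122, 217), (125, 34), (128, 26), (131, 35), (134, 32), (137, 37), (140, 36), (143, 32), (146, 38), (149, 42), (152, 39), (155, 34), (158, 35), (161, 37), (164, 34), (167, 36), (170, 35), (173, 34), (176, 34), (179, 32), (182, 27), (185, 65), (188, 98), (191, 104), (194, 93), (197, 96), (200, 142), (203, 131), (206, 124), (209, 124), (212, 186), (215, 97), (218, 91), (221, 95)]
[array([217. , 109.7]), array([303.2, 109.7])]
[array([216.6, 114.1]), array([303.6, 114.1])]
[array([208.7, 214.3]), array([187.8, 217.4]), array([204.9, 196.2]), array([185., 199.])]
[array([208.6, 213.2]), array([187.6, 216.3]), array([204.8, 195.2]), array([184.8, 198. ])]
```

step_arm(deltas=[[[0,0,0],[-4,-40,0],0],[[0,0,0],[-4,-40,0],0],[[0,0,0],[-4,-40,0],0],[[0,0,0],[0,0,0],0]])

```text
time: 18.0
eef_pos: [0.4795, -0.0188, 0.2364]
ee_rot: [-89.9, 41.2, 5.3]
wrist_force: [-0.1, 0.5, -2.6]
grip_width: 0.0204
```

Run:
```python
from kin import *
s=manip.sense();print(s["time"],s["eef_pos"],s["ee_rot"],s["joints"])
im=manip.grab_frame("wrist");V=wview(s);cv2.imwrite("pics/w10.png",im)
uv=lambda p:proj("wrist",(T(*CY)@np.append(np.array(p,float)/1e3,1))[:3],V)
c=np.array([uv((x,y,112)) for x in(-64,64) for y in(-50,50)]);print(c)
x0,y0=np.maximum(c.min(0)-8,0).astype(int);x1,y1=np.minimum(c.max(0)+8,[511,383]).astype(int)
cr=im[y0:y1,x0:x1].copy();k=min(800/cr.shape[1],600/cr.shape[0]);k=int(k)
cr=cv2.resize(cr,None,fx=k,fy=k,interpolation=cv2.INTER_CUBIC)
for i in range(12):
  x=-49.5+9*i
  for z,col in((112,(0,0,255)),(117,(0,200,0))):
    a=(uv((x,-38,z))-[x0,y0]+.5)*k; cv2.circle(cr,tuple(int(t) for t in a),3,col,-1)
    a=(uv((x,38,z))-[x0,y0]+.5)*k; cv2.circle(cr,tuple(int(t) for t in a),3,col,-1)
cv2.imwrite("pics/w10c.png",cr);print(cr.shape)
```

```text
18.0 [ 0.4795 -0.0188  0.2364] [-89.9467  41.2331   5.3093] [-27.2553 -17.8949 -48.9175  15.0993  23.8775 -22.7756]
[[338.7724 117.8255]
 [447.6909 117.4045]
 [314.4995 182.5341]
 [388.8317 182.3444]]
(405, 745, 3)
```

View pics/w10c.png

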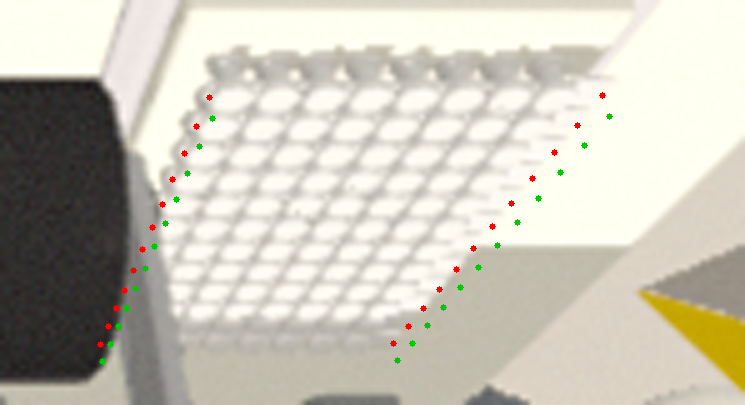

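Twelve evenly spaced rows, with strip 1's cap tops on the red "home" marks, so all strips are down. Returning the roller to the bar by the reverse path.

Run:
```python
from h import *
a=([.4400,-.2225,.205],[-90.1,45,-23.8]);b=([.4309,-.2221,.1335],[-90.1,45,-23.8])
rowsto(*a,7);rowsto(*b,5,frm=a)
```

```text
n 7 per row [0.0012, 0.0094, -0.0726] [-5.6, -29.3, -4.5]
n 5 per row [0.0, 0.0, 0.0] [-1.8, 0.1, -14.3]
```

step_arm(deltas=[[[0.0012,0.0094,-0.0726],[-5.6,-29.3,-4.5],0],[[0.0012,0.0094,-0.0726],[-5.6,-29.3,-4.5],0],[[0.0012,0.0094,-0.0726],[-5.6,-29.3,-4.5],0],[[0.0012,0.0094,-0.0726],[-5.6,-29.3,-4.5],0],[[0.0012,0.0094,-0.0726],[-5.6,-29.3,-4.5],0],[[0.0012,0.0094,-0.0726],[-5.6,-29.3,-4.5],0],[[0.0012,0.0094,-0.0726],[-5.6,-29.3,-4.5],0],[[0,0,0],[0,0,0],0]])

```text
time: 19.05
eef_pos: [0.4405, -0.2205, 0.2049]
ee_rot: [-90.1, 45.0, -23.6]
wrist_force: [-0.4, -2.1, -2.7]
grip_width: 0.0207
```

step_arm(deltas=[[[0,0,0],[-1.8,0.1,-14.3],0],[[0,0,0],[-1.8,0.1,-14.3],0],[[0,0,0],[-1.8,0.1,-14.3],0],[[0,0,0],[-1.8,0.1,-14.3],0],[[0,0,0],[-1.8,0.1,-14.3],0],[[0,0,0],[0,0,0],0]])

```text
time: 19.8
eef_pos: [0.4309, -0.2184, 0.1327]
ee_rot: [-90.0, 45.1, -23.4]
wrist_force: [0.9, -0.7, -2.1]
grip_width: 0.0206
```

Run:
```python
from h import *
s=manip.sense();print(s["eef_pos"],s["ee_rot"],s["joints"]);rowsto([.4774,-.2422,.1325],[-90.1,45,-23.8],6)
```

```text
[ 0.4309 -0.2184  0.1327] [-90.0042  45.0775 -23.3885] [-47.1716  -7.9864 -58.7895  -3.187   16.5453 -17.3343]
n 6 per row [-0.0003, -0.0001, -0.001] [7.8, -4.0, -0.0]
```

step_arm(deltas=[[[-0.0003,0,-0.001],[7.8,-4,0],0],[[-0.0003,0,-0.001],[7.8,-4,0],0],[[-0.0003,0,-0.001],[7.8,-4,0],0],[[-0.0003,0,-0.001],[7.8,-4,0],0],[[-0.0003,0,-0.001],[7.8,-4,0],0],[[-0.0003,0,-0.001],[7.8,-4,0],0],[[0,0,0],[0,0,0],0],[[0,0,0],[0,0,0],0]])

```text
time: 20.8
eef_pos: [0.4777, -0.2434, 0.1337]
ee_rot: [-90.2, 44.9, -23.9]
wrist_force: [-0.5, 0.4, -3.1]
grip_width: 0.0204
```

step_arm(deltas=[[[0,0,0],[0,0,-8],0],[[0,0,0],[0,0,-8],0],[[0,0,0],[0,0,-8],0],[[0,0,0],[0,0,0],0],[[0,0,0],[0,0,0],0]])

```text
time: 21.42
eef_pos: [0.478, -0.2436, 0.1099]
ee_rot: [-90.2, 44.9, -24.0]
wrist_force: [-0.1, 0.6, -2.1]
grip_width: 0.0204
```

step_arm(deltas=[[[0,0,0],[0,0,-2],0],[[0,0,0],[0,0,0],0],[[0,0,0],[0,0,0],0]])

```text
time: 21.8
eef_pos: [0.478, -0.2436, 0.1081]
ee_rot: [-90.2, 44.9, -24.0]
wrist_force: [-1.2, 0.4, -2.3]
grip_width: 0.0206
```

step_arm(deltas=[[[0,0,0],[0,0,-2],0],[[0,0,0],[0,0,0],0],[[0,0,0],[0,0,0],0]])

```text
time: 22.18
eef_pos: [0.4781, -0.2437, 0.1063]
ee_rot: [-90.2, 44.9, -24.0]
wrist_force: [-0.5, -0.2, -0.1]
grip_width: 0.0203
```

step_arm(deltas=[[[0,0,0],[0,0,-0.7],0],[[0,0,0],[0,0,0],0],[[0,0,0],[0,0,0],0]])

```text
time: 22.55
eef_pos: [0.4784, -0.2439, 0.1061]
ee_rot: [-90.3, 44.8, -24.0]
wrist_force: [-2.8, 0.3, 5.1]
grip_width: 0.0207
```

The force matches the original seated reading, so the hook is on the bar. Easing off and opening gently.

step_arm(deltas=[[[0,0,0],[0,0,0.6],0],[[0,0,0],[0,0,0],0],[[0,0,0],[0,0,0],0]], force=20)

```text
time: 22.92
eef_pos: [0.4781, -0.2437, 0.1062]
ee_rot: [-90.2, 44.9, -24.0]
wrist_force: [-1.0, 1.4, 4.3]
grip_width: 0.0208
```

step_arm(deltas=[[[0,0,0],[0,0,0],0.35],[[0,0,0],[0,0,0],0.45],[[0,0,0],[0,0,0],0.6],[[0,0,0],[0,0,0],0.8],[[0,0,0],[0,0,0],0.8],[[0,0,0],[0,0,0],0.8]])

```text
time: 23.68
eef_pos: [0.4779, -0.2436, 0.1059]
ee_rot: [-90.2, 44.9, -24.0]
wrist_force: [-0.3, -0.7, -0.6]
grip_width: 0.0682
```

Run:
```python
from h import *
s=manip.sense();print(s["time"],s["eef_pos"],s["wrist_force"],s["grip_width"])
w5=cv2.resize(cv2.imread("pics/w4.png"),(512,384))
for k in range(2):
  im=manip.grab_frame("wrist");cv2.imwrite(f"pics/w11{k}.png",im)
  for n,i in(("w4",w5),("now",im)):
    g=cv2.cvtColor(i,cv2.COLOR_BGR2GRAY).astype(int)
    b=[(u,[v for v in range(112,200) if (g[v,u]<90)]) for u in(215,305)]
    print(n,[(u,l[0],l[-1]) for u,l in b],"row155",[u for u in range(170,350) if g[155,u]<75][::1][0],[u for u in range(170,350) if g[155,u]<75][-1],"handle row 260",[u for u in range(225,300) if g[260,u]<75][0],[u for u in range(225,300) if g[260,u]<75][-1])
```

```text
23.675 [ 0.4779 -0.2436  0.1059] [-0.3053 -0.6642 -0.6037] 0.06820988790911948
w4 [(215, 125, 184), (305, 125, 185)] row155 192 333 handle row 260 242 283
now [(215, 125, 184), (305, 123, 183)] row155 190 333 handle row 260 240 282
w4 [(215, 125, 184), (305, 125, 185)] row155 192 333 handle row 260 242 283
now [(215, 124, 184), (305, 123, 183)] row155 190 333 handle row 260 240 282
```

step_arm(deltas=[[[0,0,0],[-4,1.8,4.4],0.8],[[0,0,0],[-8,3.5,8.7],0.8],[[0,0,0],[-9,4,9.8],0.8],[[0,0,0],[-9,4,9.8],0.8],[[0,0,0],[-6,2.6,12],0.8],[[0,0,0],[-6,2.6,15],0.8],[[0,0,0],[-6,2.6,20],0.8],[[0,0,0],[-6,8,25],0.8],[[0,0,0],[0,25,25],0.8],[[0,0,0],[0,40,15],0.8],[[0,0,0],[0,40,0],0.8],[[0,0,0],[0,0,0],0.8]])

```text
time: 25.28
eef_pos: [0.4236, -0.106, 0.251]
ee_rot: [-90.2, 44.8, -23.6]
wrist_force: [0.1, 0.3, 0.0]
grip_width: 0.0684
```

step_arm(deltas=[[[0,0,0],[0,0,0],0.8],[[0,0,0],[0,0,0],0.8],[[0,0,0],[0,0,0],0.8],[[0,0,0],[0,0,0],0.8],[[0,0,0],[0,0,0],0.8],[[0,0,0],[0,0,0],0.8],[[0,0,0],[0,0,0],0.8],[[0,0,0],[0,0,0],0.8]])

```text
time: 26.28
eef_pos: [0.4239, -0.1094, 0.2506]
ee_rot: [-90.2, 44.9, -24.0]
wrist_force: [0.1, 0.2, 0.6]
grip_width: 0.0688
```

Run:
```python
from h import *
s=manip.sense();print(s["time"],s["eef_pos"],s["joints"])
A=[manip.grab_frame("side"),manip.grab_frame("scene")]
for _ in range(6): B=[manip.grab_frame("side"),manip.grab_frame("scene")]
old=[cv2.imread("pics/side_raw.png"),cv2.imread("pics/scene_raw.png")]
# regions: roller, vials, tape, carton(scene), cycler
for nm,k,(x0,y0,x1,y1) in[("roller side",0,(278,200,312,240)),("roller scene",1,(255,215,280,275)),("vials",0,(238,190,256,222)),("vials sc",1,(278,198,300,228)),("tape",0,(240,238,272,272)),("tape sc",1,(203,222,240,258)),("carton",1,(193,164,226,184)),("2nd roller",0,(350,222,375,255))]:
    d=lambda a,b:np.abs(a[y0:y1,x0:x1].astype(int)-b[y0:y1,x0:x1]).mean().round(2)
    print(nm,"vs start",d(B[k],old[k]),"vs earlier now",d(B[k],A[k]))
cv2.imwrite("pics/final_side.png",B[0])
```

```text
26.275 [ 0.4239 -0.1094  0.2506] [-26.9264 -23.1292 -47.0977  20.9661   2.1068  -2.3352]
roller side vs start 5.93 vs earlier now 0.76
roller scene vs start 4.37 vs earlier now 1.21
vials vs start 33.8 vs earlier now 0.82
vials sc vs start 2.61 vs earlier now 1.07
tape vs start 1.93 vs earlier now 0.63
tape sc vs start 5.24 vs earlier now 1.06
carton vs start 74.64 vs earlier now 1.81
2nd roller vs start 0.81 vs earlier now 0.79
```

Run:
```python
from h import *
for n in("side","scene"):
    x0,y0,x1,y1={"side":(278,200,312,240),"scene":(255,215,280,275)}[n]
    B=manip.grab_frame(n);o=cv2.imread(f"pics/{n}_raw.png")
    r=cv2.matchTemplate(B[y0-6:y1+6,x0-6:x1+6],o[y0:y1,x0:x1],cv2.TM_CCOEFF_NORMED);_,m,_,l=cv2.minMaxLoc(r);print(n,m,l,"(6,6)=unmoved")
print(manip.hand_in(),manip.sense()["time"])
```

```text
side 0.970989465713501 (6, 6) (6,6)=unmoved
scene 0.990714967250824 (6, 6) (6,6)=unmoved
the job is handed in; nothing more can be done
the job is handed in; nothing more can be done
```

The larger roller was taken off the rail and rolled over the plate to the back and then to the front. It was then hung back on the bar in its original place, and the job is handed in. The work took about 27 s of the 72 s allowed.

**Strips:** At about 17 to 20 N, the axle height stayed within about 0.4 mm across the plate on the pass to the back. On the way back the pressure stayed even and there was almost no drag. The wrist picture afterwards shows twelve evenly spaced rows, with strip 1's cap tops at the fully-down height.

At the end of the return pass the roller dropped about 6 mm off the front edge of strip 1. It pushed sideways at about 8 N before I lifted it clear.

**Roller:** It is within a pixel of where it started in both fixed cameras and does not move between frames. The wrist reads no load, so the gripper is clear of it.

**Other things on the bench:** The tape roll, the vials (scene camera) and the smaller roller look unchanged. The carton in the scene camera and the vials in the side camera did not match their starting pictures. I took this to be the arm blocking the view, since it never went near them, but I did not check them again.

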